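Separate tumbled rollers from the media and hang the tote to drip

ROBOT

A 6-joint arm with a two-finger parallel gripper is mounted at the origin on the work surface. World frame = base frame: x ahead of the robot, y to its left, z up, the work surface at z = 0. Lengths are in m, angles in degrees, forces in N, time in s.
With the tool pointing down it reaches from about 0.35 to 0.875 m from the base axis. Payload 4.2 kg.
Tool frame: the origin (TCP) lies midway between the tips of the shut fingers; the grasp point (between the pads) lies 19 mm behind it; x points along the fingers, y is the direction in which the jaws open and shut, and the axes are right-handed (so a half turn about x gives the same grasp; the last joint's range is limited). The gripper opens to 87 mm and grips with 3 to 60 N. Pads are 19 mm wide; open, the fingers measure 117 mm over their backs; the gripper's body (75 mm by 190 mm) begins 51 mm behind the grasp point.
Start: joints at [-62.418, 22.042, 0.453, 0, -68.411, -14.817], TCP at [0.138, -0.61, 0.223] pointing down, gripper open.
Joint ranges: [-179.83, 179.83], [-69.29, 118.12], [-61.27, 80.66], [-181.25, 117.63], [-171.15, -9.14], [-177.46, 177.46]. Speed limits (degrees/s): [159.86, 159.86, 180, 180, 180, 180].

INTERFACE

Orientations are given as a 3x3 rotation matrix whose columns are the frame's x, y, z axes.
In Python, from station import r gives the robot as it stands.
- The arm moves only by the tool play_rows, never from a script. Its argument "plan" is a list that holds one entry, the list of rows, each a list of 6 numbers: the shift along the tool's x, y, z in cm, then the turn, a rotation vector about the tool's x, y, z in units of 10 degrees (1.0 is 10 degrees). A call has 1 to 5 rows; each row is the pose to reach, as a shift and turn from the pose commanded when the call began, along the tool's axes at that moment; what a row does not reach only later rows make up. A row lasts 1/8 s, in which the tool goes at most 62.5 mm and 10.7 degrees, less where a joint would pass 70% of its speed; a pose out of reach is approached as far as the arm can. A call with a gripper value outside its range is refused whole. "hand" is the opening, from 0 (shut) to 1 (fully open), set as the call begins (left out, the last holds). The fingers move at their own pace and stop on an object; the grip force is fixed at half the most. Time passes only in rows, so rows that repeat a pose let the fingers close. It gives the time, the measured TCP pose, the force and the opening at its end, in the units of the state.
- r.sense(): the state, without advancing time (a new reading comes with each control period).
- r.capture(name): name is "scene" or "top" or "wrist"; returns (picture, depth): 420x560x3 uint8, blue, green, red; 420x560 float32, m along the optical axis (not along the pixel's ray), 0 where there is no reading.
- r.get_calibration(name): a dict with "vfov" (degrees; the focal length in pixels is half the picture's height over the tangent of half this angle, whatever the lens; pixels are square), "cx", "cy" (the principal point, pixels), "rvec" (rotation vector, rad) and "tvec" (3), from world to camera coordinates, as OpenCV has them. Camera axes: x right, y down, z forward; pixel columns grow to the right and rows downward; lengths in m; the calibration is good to about 2 mm. A picture is of the moment at which its call begins: read the wrist's pose just before it. get_calibration takes no time and is no camera call; for the wrist camera it gives the pose at the moment of the call.
- r.finish_job(): hands the job in, once; it reports no verdict.
The state is a dict: "time_s": time; "joints": joint angles; "joint_velocities": joint speeds; "effort": joint torques, N m; "tcp_pos": TCP position; "ee_rot": TCP orientation; "wrist_force": force on the tool from outside, world axes, zero at the start; "moment": the same for the moment, N m; "gripper_width": opening from 0.0 (shut) to 1.0 (fully open).
Only numpy, scipy, OpenCV 4.12 (cv2) and the standard library are available. Lean on these libraries where they do the work, as an engineer would, in place of code of your own. Each camera call takes 0.05 s, during which the arm holds its last target.

TASK

Lift the loaded yellow tote (the red bar is its handle), carry it to the grey separator and tip it out over the grate, so that all the white media balls drop through into the box and all the orange rollers stay on top. Hang the empty tote by its bar in both hooks of the drip rack, going in sideways under the guards and lowering it into the throats, and pick the rollers off the grate into the plain blue parts bin. Leave the other things on the bench alone.

Things in the scene. Friction and masses are not known exactly. Their poses are not given: they have to be found in the camera images.
- tote: Yellow scoop tote, 170 mm long (x), 110 wide (y), walls 60 high, 5 thick, 0.35 kg, standing with the rollers and balls in it; origin at the underside below the bar. Back wall at x = +75 mm; open mouth to -x (towards the robot). Tipped mouth down about its bar, the load starts to roll out at about 25 degrees and is all out by 30 to 50.
- tote_lip (a point): Middle of the edge of the tote's mouth, 95 mm to -x of the bar and 22 mm above the underside; the floor ramps up to it at 24 degrees from x = -55 mm. Fallen rollers lie up to 40 mm above the grate: tip with this edge well above them, or it lands on them.
- tote_bar (a point): Middle of the tote's fixed bar, 125 mm above its underside, axes as the tote. The bar lies along y above the tote: its red middle, 110 mm long, is a strip 9 mm thick (x) and 18 tall, to be gripped from above on its -x and +x faces; the steel straps at y = +-53 mm hold it; beyond them round steel ends, 12 mm diameter, run to y = +-91 mm, with 18 mm caps to 95 mm.
- separator: Fixed grey open-topped box, 234 (x) by 270 (y) by 115 mm high, walls 5; origin at the centre of its underside. Inside lies a grate of six round bars along x, 8 mm diameter, 37 mm apart, tops 70 mm above the underside; the walls stand 45 mm above it. Balls fall through the 29 mm gaps; rollers stay on top, sinking in by up to 13 mm.
- rack: Fixed dark steel drip rack, origin under its base (130 by 200, 14 mm high). Two hooks, 7 mm thick, at y = -75 and +75 mm, open to -x (to the robot): post with front face at x = +12 mm, 273 mm high; throat floor at z = 205 mm; red tip x = -22 to -12 mm, top z = 227; guard above from x = -30 mm to the post, underside z = 259.
- rack_throat (a point): Where the middle of the tote's bar lies when it hangs home, midway between the throats, 211 mm above the rack's underside; axes as the rack. The bar ends go in along +x, between tips and guards (bar axis about 32 mm above this point), then straight down.
- bin: Fixed plain blue open parts bin without dividers, 160 mm (x) by 210 mm (y), 50 mm high, walls and floor 5 mm; origin at the centre of its underside.
- roller1: Orange spool-shaped roller, 66 mm long, 0.1 kg: two end flanges, 40 mm diameter, 10 mm thick, on a waist 15 mm in diameter, 46 mm long. Origin at its centre, y along its axis. Grip it across the waist, or from above across one flange's thickness, one finger tip in the gap over the waist, or, if it stands on end, across the flange. Absent in some starts.
- roller2: Orange spool-shaped roller, 66 mm long, 0.1 kg: two end flanges, 40 mm diameter, 10 mm thick, on a waist 15 mm in diameter, 46 mm long. Origin at its centre, y along its axis. Grip it across the waist, or from above across one flange's thickness, one finger tip in the gap over the waist, or, if it stands on end, across the flange. Absent in some starts.
- roller3: Orange spool-shaped roller, 66 mm long, 0.1 kg: two end flanges, 40 mm diameter, 10 mm thick, on a waist 15 mm in diameter, 46 mm long. Origin at its centre, y along its axis. Grip it across the waist, or from above across one flange's thickness, one finger tip in the gap over the waist, or, if it stands on end, across the flange. Absent in some starts.
- ball1: White ceramic finishing-media ball, 24 mm diameter, 18 g; origin at its centre. It drops through the grate by itself. Absent in some starts.
- ball2: White ceramic finishing-media ball, 24 mm diameter, 18 g; origin at its centre. It drops through the grate by itself. Absent in some starts.
- ball3: White ceramic finishing-media ball, 24 mm diameter, 18 g; origin at its centre. It drops through the grate by itself. Absent in some starts.
- ball4: White ceramic finishing-media ball, 24 mm diameter, 18 g; origin at its centre. It drops through the grate by itself. Absent in some starts.
- ball5: White ceramic finishing-media ball, 24 mm diameter, 18 g; origin at its centre. It drops through the grate by itself. Absent in some starts.
- spray: Bystander: white bottle with a blue cap, 60 mm diameter, 170 mm high; origin under it.
- billet: Bystander: aluminium flat bar, 70 x 240 x 25 mm, long along y; origin under its centre.
- wrench: Bystander: steel wrench, 190 mm long along x.
- brush: Bystander: bench brush, 180 mm long along x.
- gauge: Bystander: steel cylinder, 60 mm diameter, 45 mm high; origin under its centre.

How it is judged:
By the outcome, as a careful person would: the job done as asked, in the order asked, and still so for the second after the job is handed in, with the robot touching nothing.
Of roller1, roller2, roller3 only 2 to 3 are there at a start; the rules pass over those that are not, and their reading is None.
Of ball1, ball2, ball3, ball4, ball5 only 3 to 5 are there at a start; the rules pass over those that are not, and their reading is None.
At some moment in a run one of roller1, roller2, roller3 may be knocked a few centimetres aside while the robot is not near it.
It also fails if it takes over 208 s, if anything falls off the work surface, if the arm or the gripper's body presses on something with over 40 N, if the wrist force passes 120 N, or if a joint passes its speed limit or range.

## Working session

There is one attempt and no reset: what is moved stays moved. The work goes in short steps, Python scripts to look and compute and a tool call to move; the robot and the scene stay as the last step left them, time stands still between calls to the robot, and variables do not carry over. Pictures are saved under pics/ and viewed, and the job is handed in when it is done.

Besides the shell and the picture viewer there is one more tool, called after ">>>" by a JSON object that holds its "fn" and its "kwargs". play_rows: Moves the arm, as the interface text tells. Its arguments: {"type":"object","properties":{"plan":{"type":"array","items":{"type":"array","items":{"type":"array","items":{"type":"number"}}}},"hand":{"type":"number"}},"required":["plan"]}

```bash
ls; mkdir -p pics
cat > h.py <<'E'
import numpy as np, cv2
from station import r
def K(c):
    f=210/np.tan(np.radians(c['vfov'])/2); return f,c['cx'],c['cy']
def snap(n,fn=None):
    c=r.get_calibration(n); im,d=r.capture(n)
    if fn: cv2.imwrite('pics/'+fn+'.png',im)
    return im,d,c
def world(d,c):
    f,cx,cy=K(c); v,u=np.mgrid[0:d.shape[0],0:d.shape[1]]
    P=np.stack([(u-cx)/f*d,(v-cy)/f*d,d],-1)
    R=cv2.Rodrigues(np.array(c['rvec'],float))[0]
    W=(P-np.array(c['tvec']).reshape(3))@R
    W[d<=0]=np.nan
    return W
def proj(p,c):
    f,cx,cy=K(c);R=cv2.Rodrigues(np.array(c['rvec'],float))[0]
    q=np.atleast_2d(p)@R.T+np.array(c['tvec']).reshape(3)
    return np.stack([q[:,0]/q[:,2]*f+cx,q[:,1]/q[:,2]*f+cy],-1)
E
python3 - <<'E'
from h import *
np.set_printoptions(precision=4,suppress=True)
s=r.sense();print(s)
for n in('scene','top','wrist'):
    im,d,c=snap(n,n+'0');print(n,c,(d>0).mean())
E
```

```text
pics
{'time_s': 0.0, 'joints': array([-62.4175,  22.0914,   0.3785,  -0.0294, -68.4105, -14.8162]), 'joint_velocities': array([ 0.0603,  0.0809, -0.0196, -0.0744, -0.0102,  0.0846]), 'effort': array([  0.    , -39.0663,  18.7399,   4.2199,   0.0109,  -0.0002]), 'tcp_pos': array([ 0.138 , -0.609 ,  0.2214]), 'ee_rot': array([[-0.0006, -0.2208,  0.9753],
       [ 0.0021,  0.9753,  0.2208],
       [-1.    ,  0.0022, -0.0001]]), 'wrist_force': array([ 0.0597, -0.2282, -0.0918]), 'moment': array([ 0.0375,  0.0091, -0.0275]), 'gripper_width': 0.9998475071175682}
scene {'vfov': 55.22773566931053, 'cx': 282.79431626613206, 'cy': 204.00061695667773, 'rvec': array([ 2.5481,  0.6946, -0.1847]), 'tvec': array([-0.4781, -0.186 ,  1.377 ])} 0.9960034013605442
top {'vfov': 43.044848507156544, 'cx': 275.3017563853737, 'cy': 207.18989453601063, 'rvec': array([ 2.1739, -2.1559,  0.1117]), 'tvec': array([-0.008 ,  0.5625,  1.793 ])} 0.9958801020408163
wrist {'vfov': 71.59880935414712, 'cx': 275.9649984988985, 'cy': 208.24453730819698, 'rvec': array([-1.8333, -2.295 , -0.3434]), 'tvec': array([ 0.6242, -0.0351,  0.3911])} 0.9962202380952381
```

View pics/scene0.png

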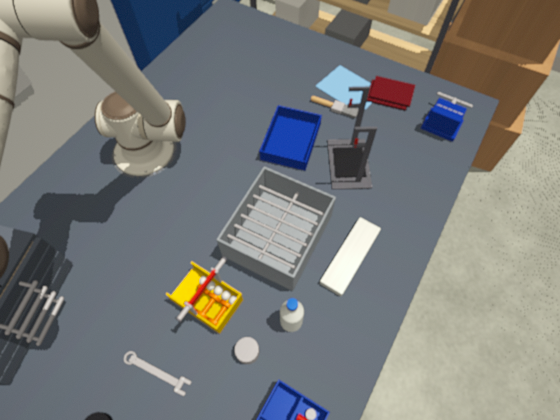

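View pics/top0.png

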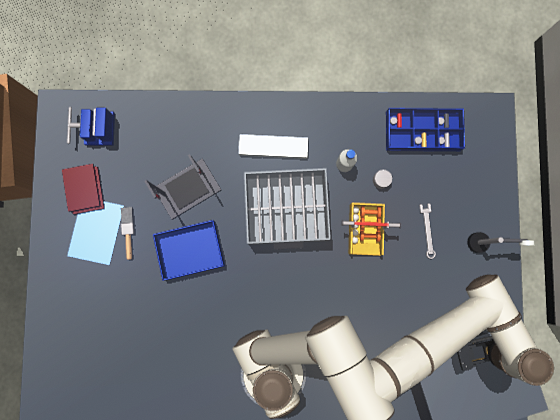

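View pics/wrist0.png

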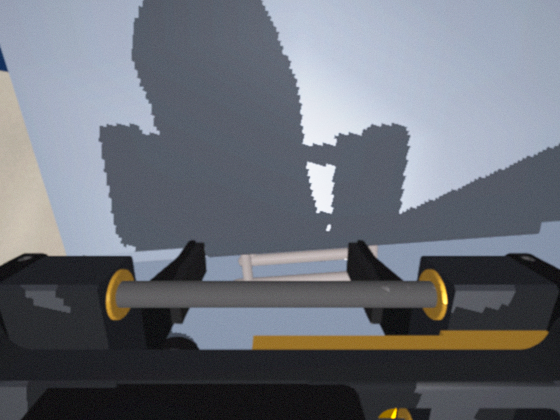

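The scene view shows the tote at about (205,298), the separator (278,225), the bin (292,137), the rack (350,150). The top view shows the tote bar (370,224), the separator (288,206), the rack (187,187) and the bin (190,250).

```bash
cat > m.py <<'E'
from h import *
np.set_printoptions(precision=4,suppress=True)
def hsv(im): return cv2.cvtColor(im,cv2.COLOR_BGR2HSV)
def red(im):
    h=hsv(im); return ((h[...,0]<6)|(h[...,0]>174))&(h[...,1]>150)&(h[...,2]>90)
def orange(im):
    h=hsv(im); return (h[...,0]>=6)&(h[...,0]<=17)&(h[...,1]>150)&(h[...,2]>110)
def yellow(im):
    h=hsv(im); return (h[...,0]>=19)&(h[...,0]<=32)&(h[...,1]>150)
def white(im):
    h=hsv(im); return (h[...,1]<50)&(h[...,2]>170)
def blue(im):
    h=hsv(im); return (h[...,0]>110)&(h[...,0]<128)&(h[...,1]>170)&(h[...,2]>60)
E
python3 - <<'E'
from m import *
for n in('top','scene'):
    im,d,c=snap(n);W=world(d,c)
    z=W[...,2]
    inb=(W[...,0]>.2)&(W[...,0]<.9)&(abs(W[...,1])<.75)
    for nm,m in(('red',red(im)&(z>.1)),('yellow',yellow(im)&(z>.03)),('blue',blue(im)&(W[...,1]>0)&(z>.03))):
        m=m&inb
        k,l,st,ce=cv2.connectedComponentsWithStats(m.astype(np.uint8))
        for i in range(1,k):
            if st[i,4]<25: continue
            p=W[l==i]; r2=cv2.minAreaRect((p[:,:2]*1000).astype(np.float32))
            print(n,nm,st[i],np.nanmedian(p,0),np.nanpercentile(p,[3,97],axis=0).ravel(),r2)
    # tall things: grid of heights
    m=inb&(z>.02)
    k,l,st,ce=cv2.connectedComponentsWithStats(m.astype(np.uint8))
    for i in range(1,k):
        if st[i,4]<60: continue
        p=W[l==i];print(n,'cc',st[i],np.nanmedian(p,0),p[:,2].max(),cv2.minAreaRect((p[:,:2]*1000).astype(np.float32)))
    for rg,nm in (((.2,.9),'sep'),):
        a=inb&(z>.105)&(z<.125)&(W[...,1]<.12)&(W[...,1]>-.2)&(W[...,0]>.4)&~yellow(im)&~red(im)
        p=W[a];print(n,'sepRim',len(p),cv2.minAreaRect((p[:,:2]*1000).astype(np.float32)),np.median(p[:,2]))
E
```

```text
top red [355 222  33   4  90] [ 0.4998 -0.3133  0.1336] [ 0.4961 -0.3614  0.1206  0.5061 -0.2658  0.1417] ((501.14959716796875, -311.5357666015625), (106.17952728271484, 10.11909008026123), 89.45100402832031)
top yellow [350 203  35  20 139] [ 0.5629 -0.3289  0.0591] [ 0.5183 -0.3693  0.0412  0.5758 -0.2589  0.0675] ((544.5238647460938, -314.4141540527344), (111.97669219970703, 61.87528610229492), 87.6022720336914)
top yellow [349 228   4  26  59] [ 0.448  -0.2572  0.0558] [ 0.4101 -0.2611  0.0339  0.4876 -0.2542  0.0669] ((449.394287109375, -258.1952209472656), (6.148848056793213, 83.5126724243164), 87.38386535644531)
top yellow [380 230   4  26  67] [ 0.4392 -0.3619  0.0579] [ 0.4054 -0.3652  0.0366  0.4826 -0.3589  0.0676] ((444.0857238769531, -362.2818603515625), (6.657351016998291, 83.40601348876953), 88.84513854980469)
top blue [211 221  12  46  70] [0.4377 0.1909 0.05  ] [0.3678 0.1737 0.0405 0.511  0.2091 0.0584] ((437.6770324707031, 191.32333374023438), (155.96621704101562, 8.767818450927734), 13.89660358428955)
top blue [154 237  11  43  50] [0.3792 0.3867 0.0495] [0.3175 0
[... 6343 characters left out ...]
 31.098360061645508)
scene cc [235 338  24  26 489] [ 0.6689 -0.3742  0.0436] 0.05070056843671338 ((668.017333984375, -373.36883544921875), (57.79983901977539, 58.51445007324219), 31.277700424194336)
scene cc [257 380  68  40 306] [ 0.807  -0.3996  0.0464] 0.052958413085981586 ((836.3353881835938, -440.3368225097656), (128.33328247070312, 97.27456665039062), 0.857835054397583)
scene cc [ 85 412  24   8 121] [ 0.4403 -0.6792  0.0235] 0.027613424068001397 ((439.9962463378906, -677.9164428710938), (56.42641067504883, 14.831467628479004), 30.515235900878906)
scene sepRim 866 ((561.7256469726562, -42.57008361816406), (235.34315490722656, 273.3548583984375), 3.3316643238067627) 0.11233477566397038
```

Run:
```python
import cv2
a=cv2.imread('pics/top0.png');b=cv2.imread('pics/scene0.png')
cv2.imwrite('pics/t1.png',cv2.resize(a[140:280,140:420],None,fx=2.85,fy=2.85,interpolation=cv2.INTER_CUBIC))
cv2.imwrite('pics/s1.png',cv2.resize(b[70:340,160:400],None,fx=2.2,fy=2.2,interpolation=cv2.INTER_CUBIC))
```

```text
(no output)
```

View pics/t1.png

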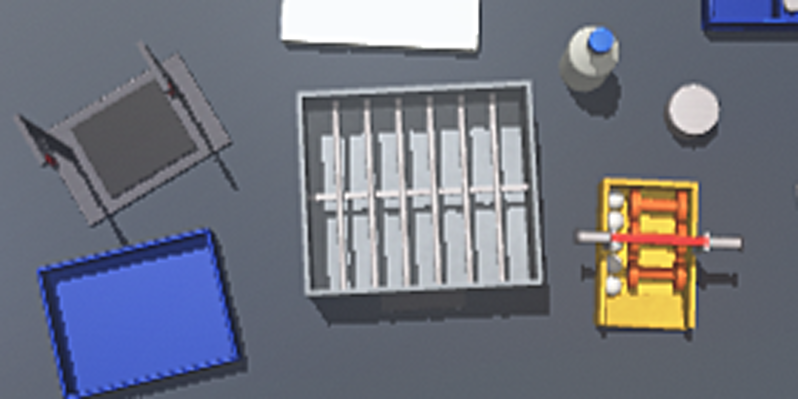

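View pics/s1.png

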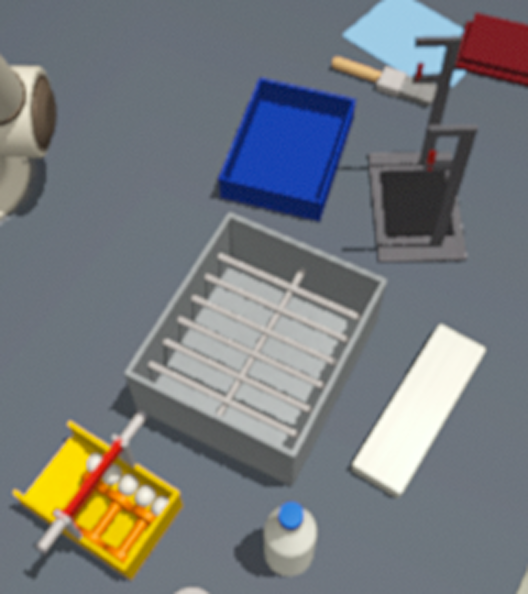

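Run:
```python
from m import *
from scipy.optimize import least_squares
for n in('top','scene'):
    im,d,c=snap(n);W=world(d,c);z=W[...,2]
    inb=(W[...,0]>.45)&(W[...,0]<.8)&(W[...,1]>.15)&(W[...,1]<.48)
    m=inb&(z>.255)&(z<.29); p=W[m]
    k,l,_=cv2.kmeans(p[:,:2].astype(np.float32),2,None,(3,50,1e-5),5,cv2.KMEANS_PP_CENTERS)[0:3]
    print(n,len(p),np.median(p[:,2]))
    for i in(0,1):
        q=p[k and l.ravel()==i] if False else p[l.ravel()==i]
        mu=q[:,:2].mean(0);u,s,v=np.linalg.svd(q[:,:2]-mu);t=(q[:,:2]-mu)@v[0]
        print(' hook',mu,len(q),'ang',np.degrees(np.arctan2(v[0,1],v[0,0]))%180,mu+v[0]*t.min(),mu+v[0]*t.max(),np.std((q[:,:2]-mu)@v[1]))
    m=inb&(z>.006)&(z<.022); p=W[m]
    print(' base',len(p),cv2.minAreaRect((p[:,:2]*1000).astype(np.float32)))
    R=red(im)&inb&(z>.15)&(z<.26)
    p=W[R];print(' tips',p)
```

```text
top 114 0.27289987872237215
 hook [0.5884 0.3685] 62 ang 31.67146878695931 [0.6141 0.3843] [0.5631 0.3529] 0.002343404630150476
 hook [0.6663 0.2412] 52 ang 32.058591151150864 [0.6927 0.2577] [0.6415 0.2256] 0.002216409554649262
 base 2491 ((625.5574340820312, 314.41302490234375), (348.3995666503906, 330.4272155761719), 0.41147640347480774)
 tips [[0.576  0.3614 0.227 ]
 [0.5729 0.3582 0.2269]]
scene 243 0.26707753623852504
 hook [0.5923 0.3654] 110 ang 31.12707806042693 [0.5662 0.3497] [0.618 0.381] 0.0022401417539121594
 hook [0.6711 0.2387] 133 ang 32.00374035291345 [0.6448 0.2223] [0.6966 0.2546] 0.0026719577069838057
 base 1324 ((612.915771484375, 331.43328857421875), (293.8389587402344, 325.61285400390625), 89.49279022216797)
 tips [[0.5768 0.3573 0.2174]
 [0.5782 0.3547 0.2164]
 [0.5781 0.3572 0.2099]
 [0.5786 0.3574 0.2057]
 [0.6531 0.2284 0.2263]
 [0.655  0.2316 0.2241]
 [0.6576 0.2321 0.2252]
 [0.6539 0.2281 0.2227]
 [0.6567 0.2279 0.2247]
 [0.6593 0.2284 0.2258]
 [0.6547 0.2275 0.2195]
 [0.6573 0.228  0.2206]
 [0.6557 0.2264 0.2169]
 [0.6581 0.2277 0.217 ]
 [0.6556 0.2294 0.2091]
 [0.6576 0.2322 0.2073]
 [0.6567 0.2279 0.2068]]
```

```bash
cat >> m.py <<'E'
from scipy.spatial.transform import Rotation as Ro
def Rdown(psi,tilt=0):
    # tote yaw psi; tool y = -tote x; tilt: mouth-down about tote y
    Rt=Ro.from_euler('z',psi,degrees=True)*Ro.from_euler('y',-tilt,degrees=True)
    B=np.array([[0,-1,0],[0,0,1],[-1,0,0]],float)
    return Rt.as_matrix()@B
def delta(p,R):
    s=r.sense();R0=s['ee_rot']
    sh=R0.T@(np.array(p)-s['tcp_pos'])*100
    rv=Ro.from_matrix(R0.T@R).as_rotvec(degrees=True)/10
    print('t',round(s['time_s'],2),'tcp',s['tcp_pos'],'F',s['wrist_force'],'w',round(s['gripper_width'],3),'-> delta',np.round(sh,2),np.round(rv,3))
E
python3 - <<'E'
from m import *
delta([.503,-.3125,.22],Rdown(-2))
E
```

```text
t 0.35 tcp [ 0.1381 -0.6094  0.2223] F [0.9143 0.5885 0.1401] w 0.999 -> delta [ 0.24 20.9  42.15] [-7.524  0.001 -0.002]
```

>>> {"fn": "play_rows", "kwargs": {"plan": [[[0,2.3,4.7,-0.84,0,0],[0,4.6,9.4,-1.67,0,0],[0,7,14,-2.5,0,0],[0.1,9.3,18.7,-3.34,0,0],[0.1,11.6,23.4,-4.18,0,0]]], "hand": 1}}

```text
time_s: 0.98
tcp_pos: [0.3419, -0.4435, 0.2217]
ee_rot: [[0.0, -0.818, 0.576], [-0.0, 0.576, 0.818], [-1.0, -0.0, -0.0]]
wrist_force: [0.8, -0.6, 0.0]
gripper_width: 1.002
```

Run:
```python
from m import *
delta([.503,-.3125,.22],Rdown(-2))
```

```text
t 0.97 tcp [ 0.3419 -0.4435  0.2217] F [ 0.7567 -0.6134  0.0062] w 1.002 -> delta [ 0.17 -5.63 19.99] [-3.316 -0.001  0.002]
```

>>> {"fn": "play_rows", "kwargs": {"plan": [[[0,-1.4,5,-0.83,0,0],[0,-2.8,10,-1.66,0,0],[0.1,-4.2,15,-2.5,0,0],[0.2,-5.6,20,-3.32,0,0],[0.2,-5.6,20,-3.32,0,0]]]}}

```text
time_s: 1.6
tcp_pos: [0.5047, -0.312, 0.2191]
ee_rot: [[0.0, -0.999, 0.034], [0.0, 0.034, 0.999], [-1.0, -0.0, 0.0]]
wrist_force: [-0.5, -0.6, 0.4]
gripper_width: 0.997
```

Run:
```python
from m import *
im,d,c=snap('wrist','w1');W=world(d,c)
m=red(im)&(W[...,2]>.1)&(W[...,2]<.15); p=W[m]
print(m.sum(),np.median(p,0),np.percentile(p,[2,98],axis=0)); print(cv2.minAreaRect((p[:,:2]*1000).astype(np.float32)))
delta([.503,-.3125,.106],Rdown(-2))
```

```text
963 [ 0.5008 -0.3136  0.1341] [[ 0.4962 -0.3621  0.1327]
 [ 0.5063 -0.2644  0.1354]]
((501.0286865234375, -314.5072937011719), (104.86951446533203, 10.315755844116211), 89.09705352783203)
t 1.65 tcp [ 0.5033 -0.313   0.2192] F [-0.3396  0.3327 -0.909 ] w 1.0 -> delta [11.32  0.02  0.04] [-0.01   0.001 -0.003]
```

View pics/w1.png

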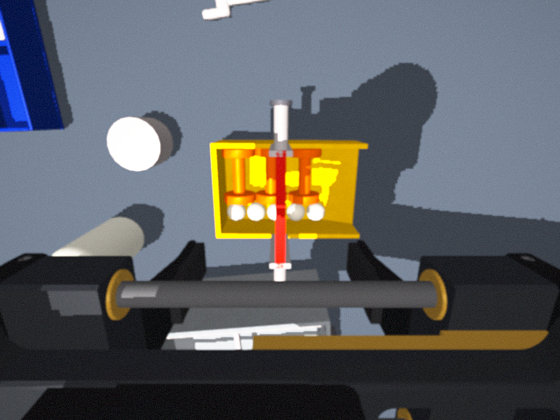

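The wrist view shows three rollers and five balls in the tote, with the bar at column 280 centred between the fingers.

>>> {"fn": "play_rows", "kwargs": {"plan": [[[3,0.1,0,-0.06,0,0],[6,0.2,0,-0.06,0,0],[9,0.2,0,-0.06,0,0],[11.3,0.2,0,-0.06,0,0],[11.3,0.2,0,-0.06,0,0]]]}}

```text
time_s: 2.28
tcp_pos: [0.4981, -0.3145, 0.1049]
ee_rot: [[-0.004, -1.0, 0.031], [0.002, 0.031, 1.0], [-1.0, 0.004, 0.001]]
wrist_force: [0.8, 0.5, 0.2]
gripper_width: 0.998
```

>>> {"fn": "play_rows", "kwargs": {"plan": [[[0,0,0,0,0,0],[0,0,0,0,0,0],[0,0,0,0,0,0],[0,0,0,0,0,0],[0,0,0,0,0,0]]], "hand": 0}}

```text
time_s: 2.9
tcp_pos: [0.5004, -0.3141, 0.1067]
ee_rot: [[0.0, -1.0, 0.028], [-0.0, 0.028, 1.0], [-1.0, -0.0, -0.0]]
wrist_force: [-0.0, -0.3, -0.5]
gripper_width: 0.517
```

>>> {"fn": "play_rows", "kwargs": {"plan": [[[0,0,0,0,0,0],[0,0,0,0,0,0],[-0.5,0,0,0,0,0],[-1,0,0,0,0,0],[-2,0,0,0,0,0]]]}}

```text
time_s: 3.52
tcp_pos: [0.4984, -0.3131, 0.1248]
ee_rot: [[-0.005, -1.0, 0.029], [0.003, 0.029, 1.0], [-1.0, 0.005, 0.003]]
wrist_force: [-0.5, 0.3, -7.5]
gripper_width: 0.101
```

>>> {"fn": "play_rows", "kwargs": {"plan": [[[-2,0,0,0,0,0],[-5,0,0,0,0,0],[-8,0,0,0,0,0],[-11.5,0,0,0,0,0],[-14.5,0,0,0,0,0]]]}}

```text
time_s: 4.15
tcp_pos: [0.4995, -0.3136, 0.2718]
ee_rot: [[-0.002, -1.0, 0.029], [0.002, 0.029, 1.0], [-1.0, 0.002, 0.002]]
wrist_force: [0.4, 0.0, -7.3]
gripper_width: 0.099
```

Run:
```python
from m import *
im,d,c=snap('scene','s2')
cv2.imwrite('pics/s2.png',cv2.resize(im[150:400,100:400],None,fx=2,fy=2))
psi=3.3; C=np.array([.5605,-.042]); a=np.radians(psi)
b=C+np.array([np.cos(a),np.sin(a)])*.03
delta([b[0],b[1],.275],Rdown(psi)); print(b)
```

```text
t 4.2 tcp [ 0.5011 -0.3148  0.2769] F [ 0.9348 -1.7264 -1.0114] w 0.103 -> delta [ 0.15 -8.16 27.7 ] [-0.491 -0.018  0.029]
[ 0.5905 -0.0403]
```

View pics/s2.png

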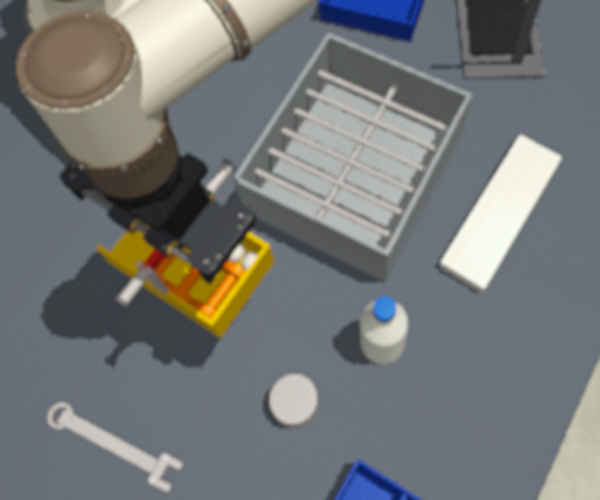

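The tote is held in the scene view, with its load inside at about (225,280).

>>> {"fn": "play_rows", "kwargs": {"plan": [[[0,-0.3,1,-0.05,0,0],[0,-0.9,3,-0.1,0,0],[0,-1.8,6,-0.15,0,0],[0.1,-2.8,9.5,-0.2,0,0],[0.1,-3.8,13,-0.25,0,0]]]}}

```text
time_s: 4.82
tcp_pos: [0.5414, -0.1825, 0.2681]
ee_rot: [[-0.004, -1.0, -0.016], [0.001, -0.016, 1.0], [-1.0, 0.004, 0.001]]
wrist_force: [1.0, -0.2, -8.1]
gripper_width: 0.097
```

>>> {"fn": "play_rows", "kwargs": {"plan": [[[0,-1,3.5,-0.05,0,0],[0,-2,7,-0.1,0,0],[0,-3.1,10.5,-0.15,0,0],[0,-3.9,13.2,-0.2,0,0],[0,-4.3,14.7,-0.24,0,0]]]}}

```text
time_s: 5.45
tcp_pos: [0.582, -0.035, 0.2685]
ee_rot: [[-0.004, -0.998, -0.06], [0.0, -0.06, 0.998], [-1.0, 0.004, 0.0]]
wrist_force: [0.7, 0.3, -6.8]
gripper_width: 0.099
```

Run:
```python
from m import *
delta([.5905,-.0403,.275],Rdown(3.3))
im,d,c=snap('top','t3')
cv2.imwrite('pics/t3.png',cv2.resize(im[140:280,140:420],None,fx=2.85,fy=2.85,interpolation=cv2.INTER_CUBIC))
```

```text
t 5.45 tcp [ 0.582  -0.035   0.2685] F [ 0.6892  0.252  -6.7916] w 0.099 -> delta [-0.65 -0.81 -0.58] [ 0.013  0.002 -0.022]
```

View pics/t3.png

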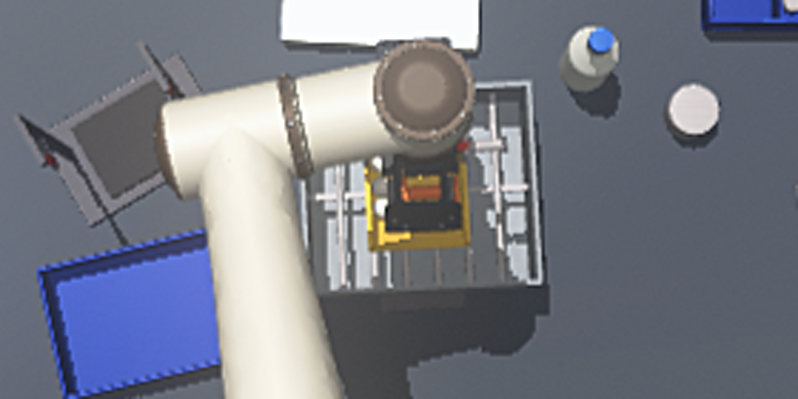

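>>> {"fn": "play_rows", "kwargs": {"plan": [[[-0.2,-0.3,-0.3,0,0,0],[-0.4,-0.8,-0.5,0,0,-0.4],[-0.5,-1.1,-0.6,0,0,-0.9],[-0.6,-1.3,-0.6,0,0,-1.5],[-0.8,-1.5,-0.6,0,0,-2.0]]]}}

```text
time_s: 6.12
tcp_pos: [0.5964, -0.0446, 0.2778]
ee_rot: [[0.34, -0.939, -0.055], [0.018, -0.052, 0.998], [-0.94, -0.341, -0.001]]
wrist_force: [-0.1, 0.1, -7.8]
gripper_width: 0.098
```

>>> {"fn": "play_rows", "kwargs": {"plan": [[[0,-0.06,0,0,0,-0.2],[-0.01,-0.13,0,0,0,-0.4],[-0.02,-0.2,0,0,0,-0.6],[-0.03,-0.26,0,0,0,-0.8],[-0.04,-0.33,0,0,0,-1.0]]]}}

```text
time_s: 6.75
tcp_pos: [0.5995, -0.0445, 0.2793]
ee_rot: [[0.497, -0.866, -0.055], [0.026, -0.048, 0.999], [-0.868, -0.497, -0.002]]
wrist_force: [0.2, -0.1, -6.1]
gripper_width: 0.107
```

Run:
```python
from m import *
delta([.5905,-.0403,.275],Rdown(3.3))
for n in ('top','scene'):
  im,d,c=snap(n); 
  im=im[140:280,140:420] if n=='top' else im[100:340,160:440]
  cv2.imwrite(f'pics/{n}4.png',cv2.resize(im,None,fx=2.5,fy=2.5,interpolation=cv2.INTER_CUBIC))
```

```text
t 6.75 tcp [ 0.5995 -0.0445  0.2793] F [ 0.157  -0.1033 -6.0811] w 0.107 -> delta [-0.07  0.97  0.47] [-0.014 -0.014  2.983]
```

View pics/scene4.png

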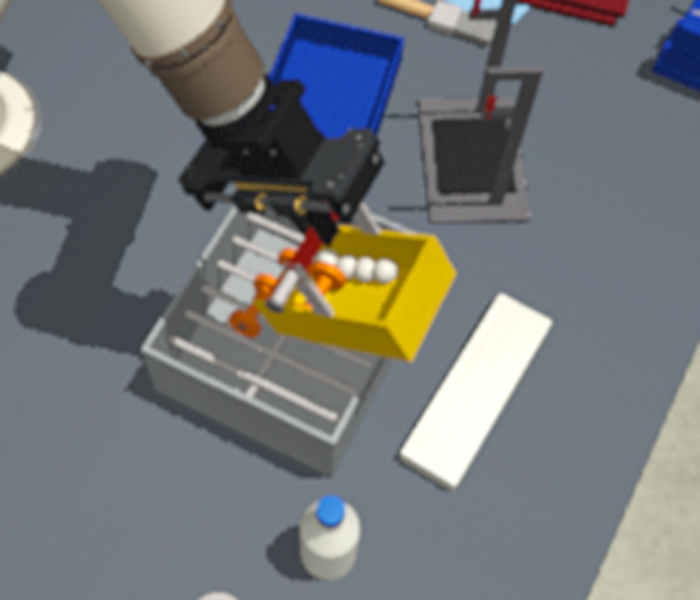

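At 30 degrees one roller is already on the grate at (245,320). The balls are still at (330-385,265).

>>> {"fn": "play_rows", "kwargs": {"plan": [[[0,0,0,0,0,0],[0,-0.06,0,0,0,-0.2],[-0.01,-0.13,0,0,0,-0.4],[-0.02,-0.2,0,0,0,-0.6],[-0.03,-0.26,0,0,0,-0.8]]]}}

```text
time_s: 7.48
tcp_pos: [0.6042, -0.0426, 0.2835]
ee_rot: [[0.617, -0.785, -0.057], [0.035, -0.045, 0.998], [-0.786, -0.618, -0.001]]
wrist_force: [0.5, -0.5, -3.3]
gripper_width: 0.1
```

>>> {"fn": "play_rows", "kwargs": {"plan": [[[0,-0.06,0,0,0,-0.2],[-0.01,-0.13,0,0,0,-0.4],[-0.02,-0.2,0,0,0,-0.6],[-0.03,-0.26,0,0,0,-0.8],[-0.04,-0.33,0,0,0,-1.0]]]}}

```text
time_s: 8.1
tcp_pos: [0.6088, -0.0602, 0.3078]
ee_rot: [[0.714, -0.695, -0.086], [0.08, -0.042, 0.996], [-0.696, -0.718, 0.026]]
wrist_force: [0.4, -0.7, -2.0]
gripper_width: 0.102
```

>>> {"fn": "play_rows", "kwargs": {"plan": [[[-0.1,-0.1,0,0,0,-0.3],[-0.1,-0.2,0,0,0,-0.6],[-0.1,-0.2,0,0,0,-0.6],[-0.1,-0.2,0,0,0,-0.6],[-0.1,-0.2,0,0,0,-0.6]]]}}

```text
time_s: 8.72
tcp_pos: [0.6105, -0.0746, 0.3146]
ee_rot: [[0.769, -0.629, -0.111], [0.115, -0.035, 0.993], [-0.629, -0.776, 0.046]]
wrist_force: [0.4, -0.7, -3.6]
gripper_width: 0.1
```

Run:
```python
from m import *
delta([.5905,-.0403,.275],Rdown(3.3))
for n in ('top','scene'):
  im,d,c=snap(n); 
  im=im[140:280,140:420] if n=='top' else im[100:340,160:440]
  cv2.imwrite(f'pics/{n}5.png',cv2.resize(im,None,fx=2.5,fy=2.5,interpolation=cv2.INTER_CUBIC))
```

```text
t 8.72 tcp [ 0.6105 -0.0746  0.3146] F [ 0.442  -0.7119 -3.5813] w 0.1 -> delta [1.35 4.21 3.45] [0.171 0.382 5.091]
```

View pics/scene5.png

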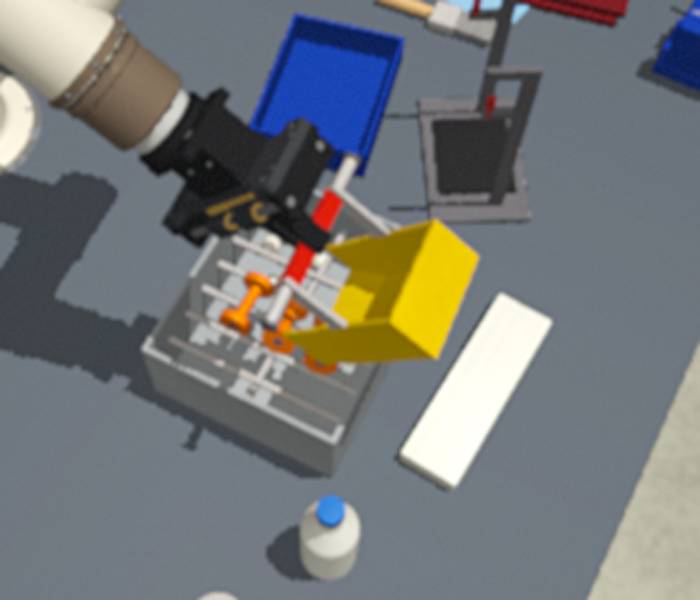

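View pics/top5.png

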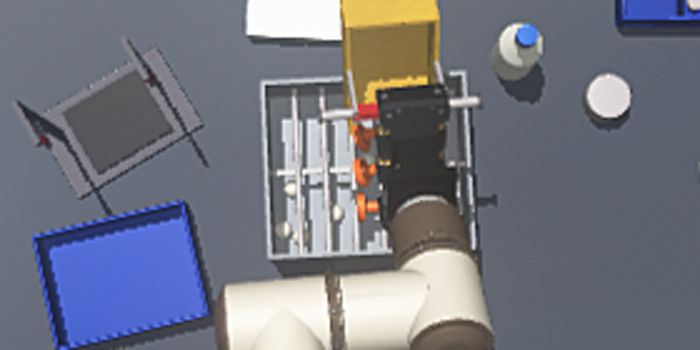

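```bash
cat >> m.py <<'E'
def grasp_path(fr,to_bar,Rt):
    """rows in current tool frame, moving grasp point straight, slerp"""
    from scipy.spatial.transform import Slerp
    s=r.sense();R0=s['ee_rot'];p0=s['tcp_pos'];g0=p0-R0[:,0]*.019
    sl=Slerp([0,1],Ro.from_matrix([R0,Rt]))
    print('t',round(s['time_s'],2),'tcp',p0,'bar',g0,'J',s['joints'],'F',s['wrist_force'],'w',round(s['gripper_width'],3))
    for f in fr:
        g=g0+f*(np.array(to_bar)-g0);R=sl(f).as_matrix();p=g+R[:,0]*.019
        print(f,np.round(R0.T@(p-p0)*100,2),np.round(Ro.from_matrix(R0.T@R).as_rotvec(degrees=True)/10,2))
E
python3 - <<'E'
from m import *
grasp_path([.1,.2,.3,.4,.5,.6,.7,.8,.9,1],[.57,-.05,.40],Rdown(3.3))
E
```

```text
t 8.82 tcp [ 0.6105 -0.0745  0.3146] bar [ 0.5959 -0.0767  0.3265] J [  7.7559  -0.4653 -30.2076  -3.7521  -9.2142   0.7823] F [-0.6558 -0.3152 -2.5778] w 0.097
0.1 [-0.64 -0.25  0.32] [0.02 0.04 0.51]
0.2 [-1.29 -0.5   0.63] [0.03 0.08 1.02]
0.3 [-1.96 -0.75  0.95] [0.05 0.12 1.53]
0.4 [-2.64 -1.01  1.27] [0.07 0.15 2.04]
0.5 [-3.34 -1.27  1.59] [0.08 0.19 2.55]
0.6 [-4.04 -1.54  1.9 ] [0.1  0.23 3.06]
0.7 [-4.77 -1.81  2.23] [0.12 0.27 3.56]
0.8 [-5.5  -2.1   2.55] [0.14 0.31 4.07]
0.9 [-6.25 -2.39  2.87] [0.15 0.35 4.58]
1 [-7.01 -2.7   3.19] [0.17 0.38 5.09]
```

>>> {"fn": "play_rows", "kwargs": {"plan": [[[-0.6,-0.2,0.3,0,0,0.5],[-1.3,-0.5,0.6,0,0.1,1.0],[-2,-0.8,1,0,0.1,1.5],[-2.7,-1,1.3,0.1,0.15,2.1],[-3.4,-1.3,1.6,0.1,0.2,2.6]]]}}

```text
time_s: 9.45
tcp_pos: [0.5913, -0.0622, 0.348]
ee_rot: [[0.419, -0.905, -0.075], [0.059, -0.056, 0.997], [-0.906, -0.422, 0.03]]
wrist_force: [0.1, 0.4, -4.1]
gripper_width: 0.105
```

Run:
```python
from m import *
grasp_path([.25,.5,.75,1],[.57,-.04,.40],Rdown(3.3))
```

```text
t 9.45 tcp [ 0.5913 -0.0622  0.348 ] bar [ 0.5833 -0.0633  0.3653] J [ 10.0602   3.2267 -10.7542   1.1362 -51.0356  -6.6244] F [ 0.1141  0.4439 -4.0597] w 0.105
0.25 [-0.9   0.11  0.62] [0.02 0.05 0.62]
0.5 [-1.83  0.21  1.23] [0.03 0.09 1.25]
0.75 [-2.78  0.32  1.85] [0.05 0.14 1.87]
1 [-3.75  0.41  2.47] [0.06 0.19 2.49]
```

>>> {"fn": "play_rows", "kwargs": {"plan": [[[-0.9,0.1,0.6,0,0,0.62],[-1.8,0.2,1.2,0,0.1,1.25],[-2.8,0.3,1.8,0,0.1,1.87],[-3.8,0.4,2.5,0.1,0.2,2.5],[-3.8,0.4,2.5,0.1,0.2,2.5]]]}}

```text
time_s: 10.07
tcp_pos: [0.5719, -0.039, 0.3801]
ee_rot: [[0.003, -0.999, -0.052], [0.0, -0.052, 0.999], [-1.0, -0.003, 0.0]]
wrist_force: [0.2, -0.4, -4.3]
gripper_width: 0.1
```

Run:
```python
from m import *
grasp_path([.125*i for i in range(1,9)],[.5274,.2404,.33],Rdown(31.7))
for n in ('top','scene'):
  im,d,c=snap(n); 
  im=im[140:280,140:420] if n=='top' else im[100:340,160:440]
  cv2.imwrite(f'pics/{n}6.png',cv2.resize(im,None,fx=2.5,fy=2.5,interpolation=cv2.INTER_CUBIC))
```

```text
t 10.07 tcp [ 0.5719 -0.039   0.3801] bar [ 0.5719 -0.039   0.3991] J [ 12.2937  13.1394   9.8526   0.0119 -86.5304  -9.3054] F [ 0.2181 -0.4453 -4.3429] w 0.1
0.125 [0.86 0.38 3.52] [-0.36 -0.    0.  ]
0.25 [1.73 0.75 7.03] [-0.72 -0.    0.  ]
0.375 [ 2.59  1.13 10.55] [-1.08 -0.    0.01]
0.5 [ 3.45  1.51 14.07] [-1.44 -0.    0.01]
0.625 [ 4.32  1.88 17.58] [-1.79 -0.    0.01]
0.75 [ 5.18  2.26 21.1 ] [-2.15 -0.    0.01]
0.875 [ 6.05  2.63 24.61] [-2.51 -0.    0.02]
1.0 [ 6.91  3.01 28.13] [-2.87 -0.    0.02]
```

View pics/scene6.png

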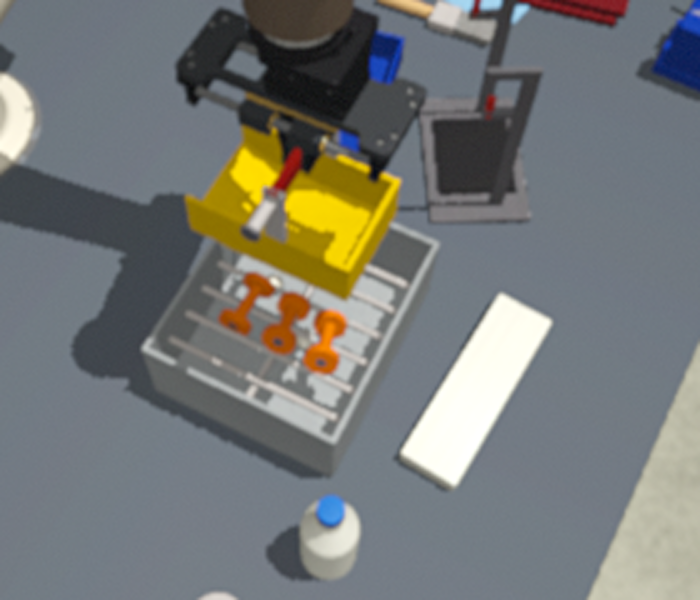

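The tote is empty and the three rollers lie on the grate at (248,305), (288,322) and (325,342).

>>> {"fn": "play_rows", "kwargs": {"plan": [[[0.4,0.2,2,-0.2,0,0],[1.3,0.6,5.5,-0.56,0,0],[2.3,1,9.5,-0.97,0,0],[3.3,1.4,13.5,-1.38,0,0],[4.2,1.8,17.5,-1.79,0,0]]]}}

```text
time_s: 10.8
tcp_pos: [0.5413, 0.1354, 0.3384]
ee_rot: [[0.001, -0.933, -0.359], [0.001, -0.359, 0.933], [-1.0, -0.002, 0.001]]
wrist_force: [-0.0, -0.4, -3.3]
gripper_width: 0.105
```

Run:
```python
from m import *
grasp_path([.25,.5,.75,1],[.5274,.2404,.33],Rdown(31.7))
```

```text
t 10.8 tcp [0.5413 0.1354 0.3384] bar [0.5413 0.1353 0.3574] J [ 30.6636  12.0447   2.7466  -0.0346 -80.6062  -9.6222] F [-0.0323 -0.4463 -3.2534] w 0.105
0.25 [ 0.69 -0.62  2.57] [-0.27  0.    0.  ]
0.5 [ 1.37 -1.24  5.15] [-0.53  0.    0.  ]
0.75 [ 2.06 -1.85  7.72] [-0.8   0.    0.01]
1 [ 2.75 -2.47 10.3 ] [-1.07  0.    0.01]
```

>>> {"fn": "play_rows", "kwargs": {"plan": [[[0.7,-0.6,2.6,-0.27,0,0],[1.4,-1.2,5.5,-0.55,0,0],[2.1,-1.9,8.3,-0.85,0,0],[2.7,-2.5,10.3,-1.07,0,0],[2.7,-2.5,10.3,-1.07,0,0]]]}}

```text
time_s: 11.42
tcp_pos: [0.5283, 0.2403, 0.3108]
ee_rot: [[-0.001, -0.851, -0.525], [0.0, -0.525, 0.851], [-1.0, 0.001, 0.001]]
wrist_force: [0.2, -1.2, -4.0]
gripper_width: 0.101
```

Run:
```python
from m import *
grasp_path([1],[.5274,.2404,.33],Rdown(31.7))
for n in ('top','scene','wrist'):
  im,d,c=snap(n)
  np.savez(f'pics/{n}7.npz',im=im,d=d,**{k:np.array(v) for k,v in c.items()})
  im=im[140:280,100:380] if n=='top' else im[60:240,240:450] if n=='scene' else im
  cv2.imwrite(f'pics/{n}7.png',im if n=='wrist' else cv2.resize(im,None,fx=2.8,fy=2.8,interpolation=cv2.INTER_CUBIC))
```

```text
t 11.43 tcp [0.5283 0.2403 0.3108] bar [0.5283 0.2403 0.3298] J [ 40.4128  14.9812   2.811   -0.0486 -77.8837  -8.7206] F [ 0.2071 -1.1901 -4.0078] w 0.101
1 [-0.02  0.07  0.06] [-0.    0.   -0.01]
```

View pics/scene7.png

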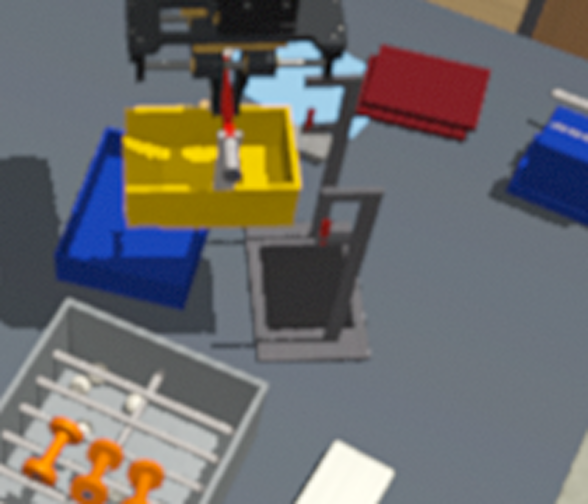

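View pics/top7.png

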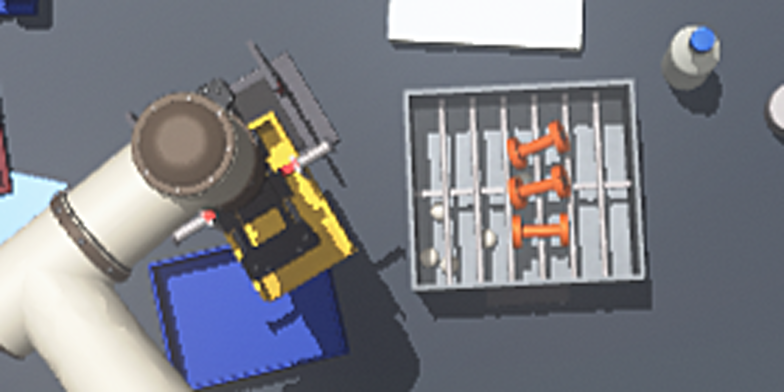

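View pics/wrist7.png

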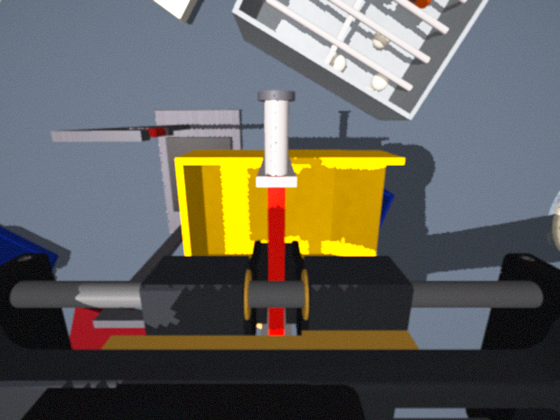

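Run:
```python
from m import *
a=np.radians(31.7);Rr=np.array([[np.cos(a),-np.sin(a)],[np.sin(a),np.cos(a)]]);O=np.array([.6295,.3035])
print('cmd bar rack frame',(np.array([.5283,.2403])-O)@Rr)
for n in('wrist','top','scene'):
    f=np.load(f'pics/{n}7.npz');im,d=f['im'],f['d'];c={k:f[k] if f[k].ndim else float(f[k]) for k in('vfov','cx','cy','rvec','tvec')}
    W=world(d,c);z=W[...,2];q=(W[...,:2]-O)@Rr
    m=(z>.26)&(z<.285)&(abs(abs(q[...,1])-.075)<.03)&(q[...,0]>-.05)&(q[...,0]<.06)
    for sg in(-1,1):
        p=q[m&(q[...,1]*sg>0)]
        if len(p)>5: print(n,'guard',sg,len(p),'x',np.percentile(p[:,0],[1,99]),'y',np.percentile(p[:,1],[2,50,98]),'z',np.median(z[m&(q[...,1]*sg>0)]),'slope',np.polyfit(p[:,0],p[:,1],1)[0])
    m=red(im)&(z>.19)&(z<.25);p=q[m];
    for sg in(-1,1):
        pp=p[p[:,1]*sg>.04]
        if len(pp)>1:print(n,'tip',sg,len(pp),pp.min(0),pp.max(0))
    m=red(im)&(z>.315)&(z<.36)&(q[...,0]<-.08);p=q[m]
    if len(p): print(n,'redbar',len(p),np.median(p,0),np.percentile(p,[2,98],axis=0).ravel(),np.median(z[m]))
    h=hsv(im);m=(h[...,1]<60)&(h[...,2]>100)&(z>.31)&(z<.35)&(q[...,0]>-.14)&(q[...,0]<-.1)&(abs(abs(q[...,1])-.075)<.025)
    for sg in(-1,1):
        k=m&(q[...,1]*sg>0);p=q[k]
        if len(p)>3: print(n,'end',sg,len(p),np.median(p,0),p.min(0),p.max(0),np.percentile(z[k],[10,50,95]))
```

```text
cmd bar rack frame [-0.1193 -0.0006]
wrist guard -1 1126 x [-0.0291  0.0306] y [-0.0756 -0.0721 -0.0687] z 0.27295595349490814 slope 0.0002554302492198686
wrist guard 1 804 x [-0.0095  0.0308] y [0.0737 0.0749 0.0811] z 0.2717401783937454 slope -0.01084676550112623
wrist tip -1 115 [-0.0212 -0.0756] [-0.0072 -0.0695]
wrist redbar 1879 [-0.1196 -0.0155] [-0.1238 -0.0485 -0.1153  0.0379] 0.33124971251213753
wrist end -1 2591 [-0.1193 -0.0718] [-0.1293 -0.0953] [-0.1096 -0.0502] [0.3252 0.328  0.3318]
wrist end 1 35 [-0.1261  0.0503] [-0.1292  0.05  ] [-0.1096  0.0508] [0.3104 0.3139 0.3177]
top guard -1 53 x [-0.0305  0.0282] y [-0.0758 -0.0724 -0.0687] z 0.2718921834144403 slope 0.002432181775247597
top guard 1 17 x [0.0113 0.0293] y [0.0732 0.0773 0.0809] z 0.2715521565701762 slope -0.06800594849779021
top redbar 17 [-0.1205 -0.0393] [-0.1243 -0.046  -0.1151  0.0532] 0.330310961016734
top end -1 56 [-0.1202 -0.0725] [-0.1294 -0.0939] [-0.1114 -0.0502] [0.3205 0.326  0.3311]
top end 1 58 [-0.1221  0.0738] [-0.131   0.0508] [-0.1141  0.0953] [0.3215 0.3267 0.3326]
scene guard -1 113 x [-0.0286  0.0301] y [-0.0813 -0.0773 -0.0707] z 0.2693727611834267 slope -0.002654722389448538
scene guard 1 86 x [-0.0293  0.0303] y [0.0683 0.0723 0.0784] z 0.2667322863816265 slope -0.0017829849678751833
scene tip -1 13 [-0.0195 -0.0802] [-0.0135 -0.0727]
scene tip 1 4 [-0.0165  0.0691] [-0.0153  0.0736]
scene redbar 68 [-0.1187 -0.0155] [-0.1238 -0.0509 -0.1131  0.0196] 0.3286877019006179
scene end -1 74 [-0.1204 -0.068 ] [-0.1287 -0.0967] [-0.1101 -0.0547] [0.32   0.3252 0.3294]
```

Run:
```python
from m import *
a=np.radians(31.7);Rr=np.array([[np.cos(a),-np.sin(a)],[np.sin(a),np.cos(a)]]);O=np.array([.5283,.2403])
for n in('wrist','top','scene'):
    f=np.load(f'pics/{n}7.npz');im,d=f['im'],f['d'];c={k:f[k] if f[k].ndim else float(f[k]) for k in('vfov','cx','cy','rvec','tvec')}
    W=world(d,c);z=W[...,2];q=(W[...,:2]-O)@Rr
    m=yellow(im)&(z>.2)
    for lo,hi in((-.09,-.06),(-.06,-.02),(-.02,.02),(.02,.05),(.05,.07),(.071,.08)):
        for s in(-1,1):
            k=m&(q[...,0]>lo)&(q[...,0]<hi)&(q[...,1]*s>.049)&(q[...,1]*s<.057)
            if k.sum()>5: print(n,'x',lo,hi,'side',s,k.sum(),np.percentile(z[k],[50,90,98]))
    k=m&(z<.24)&(abs(q[...,1])<.04);
    for lo,hi in((-.05,-.02),(-.02,.01),(.01,.04),(.04,.065)):
        kk=k&(q[...,0]>lo)&(q[...,0]<hi)
        if kk.sum()>5: print(n,'floor',lo,kk.sum(),np.median(z[kk]))
```

```text
wrist x -0.09 -0.06 side -1 571 [0.2544 0.2579 0.2585]
wrist x -0.09 -0.06 side 1 12 [0.2047 0.2055 0.2068]
wrist x -0.06 -0.02 side -1 764 [0.2544 0.2579 0.2585]
wrist x -0.06 -0.02 side 1 102 [0.2027 0.2052 0.2071]
wrist x -0.02 0.02 side -1 374 [0.2544 0.258  0.282 ]
wrist x 0.02 0.05 side -1 573 [0.2544 0.2578 0.2585]
wrist x 0.02 0.05 side 1 75 [0.2026 0.2055 0.2086]
wrist x 0.05 0.07 side -1 378 [0.2544 0.2579 0.2585]
wrist x 0.05 0.07 side 1 55 [0.2026 0.2049 0.2053]
wrist x 0.071 0.08 side -1 80 [0.2566 0.2579 0.2589]
wrist floor -0.05 2301 0.2012745555690796
wrist floor -0.02 641 0.20124190849902948
wrist floor 0.01 2085 0.2012144027281932
wrist floor 0.04 1915 0.20117778240596906
top x -0.09 -0.06 side -1 17 [0.2554 0.2614 0.2623]
top x -0.09 -0.06 side 1 11 [0.2548 0.2563 0.2616]
top x -0.06 -0.02 side -1 25 [0.2559 0.2592 0.264 ]
top x -0.06 -0.02 side 1 12 [0.2568 0.2586 0.2601]
top x 0.02 0.05 side -1 17 [0.2539 0.2592 0.2602]
top x 0.05 0.07 side -1 10 [0.26   0.2638 0.265 ]
top floor -0.05 52 0.2022699872690958
top floor -0.02 45 0.2020132218311625
top floor 0.01 14 0.20332712610233755
top floor 0.04 22 0.2020813026478574
scene x -0.09 -0.06 side -1 69 [0.2402 0.2545 0.257 ]
scene x -0.09 -0.06 side 1 34 [0.2367 0.2541 0.2557]
scene x -0.06 -0.02 side -1 89 [0.232  0.2537 0.2563]
scene x -0.06 -0.02 side 1 33 [0.2341 0.2532 0.2543]
scene x -0.02 0.02 side -1 83 [0.2308 0.2527 0.2748]
scene x -0.02 0.02 side 1 20 [0.2356 0.2537 0.2549]
scene x 0.02 0.05 side -1 74 [0.2323 0.2545 0.2555]
scene x 0.02 0.05 side 1 35 [0.2393 0.2557 0.2568]
scene x 0.05 0.07 side -1 43 [0.2389 0.2549 0.2569]
scene x 0.05 0.07 side 1 12 [0.2279 0.2521 0.2522]
scene x 0.071 0.08 side -1 6 [0.2382 0.2512 0.2537]
scene floor -0.05 24 0.2008410542253056
scene floor -0.02 17 0.2008459157281441
scene floor 0.01 16 0.20039821091799148
scene floor 0.04 19 0.20074985969159082
```

>>> {"fn": "play_rows", "kwargs": {"plan": [[[2,0,0.1,0,0,0],[5,0,0.1,0,0,0],[7,0,0.1,0,0,0],[8,0,0.1,0,0,0],[8,0,0.1,0,0,0]]]}}

```text
time_s: 12.2
tcp_pos: [0.5287, 0.2394, 0.2316]
ee_rot: [[-0.001, -0.853, -0.523], [-0.0, -0.523, 0.853], [-1.0, 0.001, 0.0]]
wrist_force: [-0.7, -0.2, -3.2]
gripper_width: 0.101
```

Run:
```python
from m import *
delta([.6295,.3035+.001,.231],Rdown(31.7))
im,d,c=snap('wrist');W=world(d,c);m=red(im)&(W[...,2]>.22)&(W[...,2]<.27)
a=np.radians(31.7);Rr=np.array([[np.cos(a),-np.sin(a)],[np.sin(a),np.cos(a)]]);O=np.array([.6295,.3035])
q=(W[...,:2]-O)@Rr
m&=(q[...,0]<-.1);print('bar top',np.median(W[m][:,2]),np.median(q[m],0))
```

```text
t 12.2 tcp [0.5287 0.2394 0.2316] F [-0.6635 -0.1533 -3.2444] w 0.101 -> delta [  0.05 -12.     0.28] [-0.019  0.001 -0.005]
bar top 0.2510724163800542 [-0.1196 -0.015 ]
```

>>> {"fn": "play_rows", "kwargs": {"plan": [[[0,-1.5,0.1,0,0,0],[0,-3,0.2,0,0,0],[0,-5,0.3,0,0,0],[0,-7,0.3,0,0,0],[0,-8.5,0.3,0,0,0]]]}}

```text
time_s: 12.88
tcp_pos: [0.6011, 0.2882, 0.2313]
ee_rot: [[0.0, -0.852, -0.523], [0.0, -0.523, 0.852], [-1.0, -0.0, 0.0]]
wrist_force: [-0.3, 0.1, -3.8]
gripper_width: 0.104
```

Run:
```python
from m import *
delta([.6295,.3035+.001,.231],Rdown(31.7))
for n in ('scene',):
  im,d,c=snap(n)
  cv2.imwrite(f'pics/{n}8.png',cv2.resize(im[60:240,240:450],None,fx=2.8,fy=2.8,interpolation=cv2.INTER_CUBIC))
```

```text
t 12.88 tcp [0.6011 0.2882 0.2313] F [-0.2787  0.1278 -3.8047] w 0.104 -> delta [ 0.03 -3.27 -0.1 ] [-0.014  0.002  0.002]
```

View pics/scene8.png

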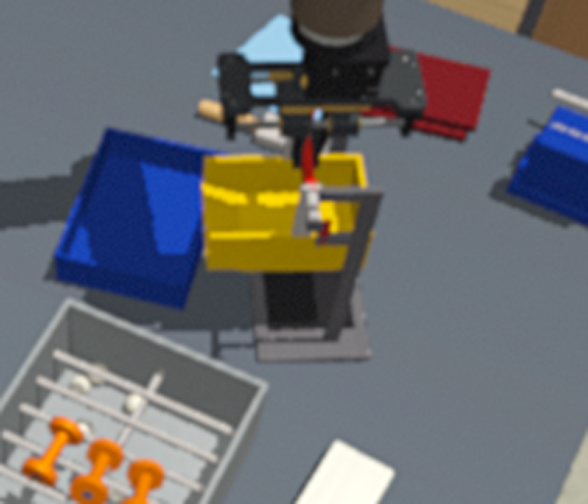

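The near bar end is passing between the tip (323,232) and the guard (350,193), with no contact force.

>>> {"fn": "play_rows", "kwargs": {"plan": [[[0,-1.2,-0.05,0,0,0],[0,-2.4,-0.1,0,0,0],[0,-3.2,-0.1,0,0,0],[0,-3.3,-0.1,0,0,0],[0,-3.3,-0.1,0,0,0]]]}}

```text
time_s: 13.55
tcp_pos: [0.6279, 0.3033, 0.2316]
ee_rot: [[-0.001, -0.852, -0.523], [0.0, -0.523, 0.852], [-1.0, 0.001, 0.0]]
wrist_force: [-0.5, -0.6, -3.5]
gripper_width: 0.105
```

>>> {"fn": "play_rows", "kwargs": {"plan": [[[0.8,0,0,0,0,0],[1.6,0,0,0,0,0],[2.4,0,0,0,0,0],[2.9,0,0,0,0,0],[2.9,0,0,0,0,0]]]}}

```text
time_s: 14.18
tcp_pos: [0.6278, 0.3032, 0.2018]
ee_rot: [[-0.001, -0.852, -0.523], [-0.001, -0.523, 0.852], [-1.0, 0.002, 0.0]]
wrist_force: [1.3, -0.2, -2.0]
gripper_width: 0.105
```

Run:
```python
from m import *
delta([.6295,.3035+.001,.199],Rdown(31.7))
im,d,c=snap('wrist','w9');W=world(d,c)
a=np.radians(31.7);Rr=np.array([[np.cos(a),-np.sin(a)],[np.sin(a),np.cos(a)]]);O=np.array([.6295,.3035])
q=(W[...,:2]-O)@Rr
m=red(im)&(W[...,2]>.2)&(W[...,2]<.25)&(abs(q[...,1])<.05);print('bar top',np.median(W[m][:,2]),np.median(q[m],0))
for n in ('scene',):
  im,d,c=snap(n)
  cv2.imwrite(f'pics/{n}9.png',cv2.resize(im[60:240,240:450],None,fx=2.8,fy=2.8,interpolation=cv2.INTER_CUBIC))
```

```text
t 14.18 tcp [0.6278 0.3032 0.2018] F [ 1.2858 -0.1749 -1.9616] w 0.105 -> delta [ 0.28 -0.21  0.02] [-0.016  0.002 -0.009]
bar top 0.22127679304201492 [-0.0017 -0.0128]
```

View pics/scene9.png

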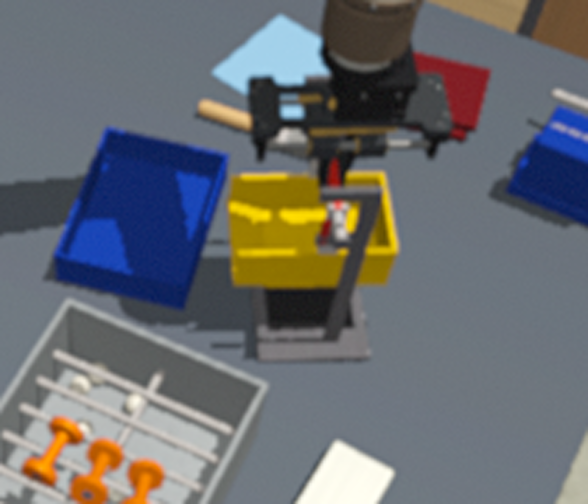

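View pics/w9.png

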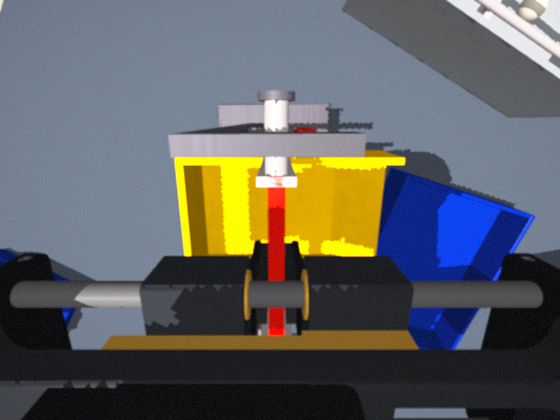

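The bar lies in the throats with its top at about 221 mm, and the weight is starting to transfer. I'll lower it a touch more and release.

>>> {"fn": "play_rows", "kwargs": {"plan": [[[0.1,0,0,0,0,0],[0.2,0,0,0,0,0],[0.2,0,0,0,0,0],[0.2,0,0,0,0,0],[0.2,0,0,0,0,0]]]}}

```text
time_s: 14.9
tcp_pos: [0.6281, 0.3034, 0.2007]
ee_rot: [[-0.0, -0.852, -0.523], [0.0, -0.523, 0.852], [-1.0, 0.0, 0.0]]
wrist_force: [0.8, -0.8, -2.7]
gripper_width: 0.1
```

>>> {"fn": "play_rows", "kwargs": {"plan": [[[0,0,0,0,0,0],[0,0,0,0,0,0],[0,0,0,0,0,0],[0,0,0,0,0,0],[0,0,0,0,0,0]]], "hand": 0.5}}

```text
time_s: 15.52
tcp_pos: [0.6281, 0.3034, 0.2006]
ee_rot: [[-0.0, -0.852, -0.523], [0.0, -0.523, 0.852], [-1.0, 0.0, 0.0]]
wrist_force: [-0.5, 0.6, -0.6]
gripper_width: 0.485
```

>>> {"fn": "play_rows", "kwargs": {"plan": [[[-1,0,0,0,0,0],[-3,0,0,0,0,0],[-6,0,0,0,0,0],[-10,0,0,0,0,0],[-14,0,0,0,0,0]]]}}

```text
time_s: 16.15
tcp_pos: [0.6281, 0.3032, 0.3427]
ee_rot: [[0.0, -0.852, -0.523], [0.0, -0.523, 0.852], [-1.0, -0.001, 0.0]]
wrist_force: [1.1, 0.9, 0.4]
gripper_width: 0.499
```

Run:
```python
from m import *
print(r.sense()['tcp_pos'],r.sense()['wrist_force'])
im,d,c=snap('wrist','w10');W=world(d,c)
a=np.radians(31.7);Rr=np.array([[np.cos(a),-np.sin(a)],[np.sin(a),np.cos(a)]]);O=np.array([.6295,.3035])
q=(W[...,:2]-O)@Rr
m=red(im)&(W[...,2]>.19)&(W[...,2]<.25)&(abs(q[...,1])<.05);print('bar top',np.median(W[m][:,2]),np.median(q[m],0))
```

```text
[0.6281 0.3032 0.3427] [1.072  0.8522 0.3895]
bar top 0.2200518682594464 [-0.0015  0.0061]
```

View pics/w10.png

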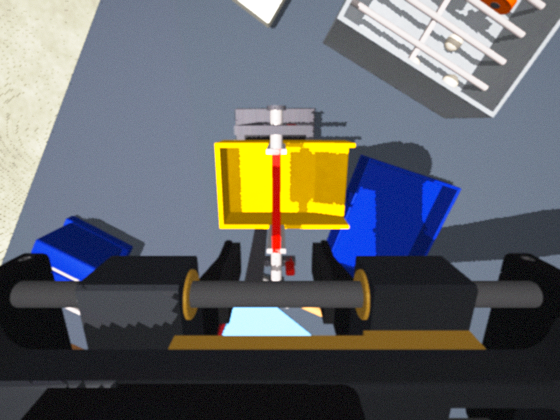

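The tote hangs home: the bar top is at 220 mm, which puts the axis at 211 mm, with both ends in the hooks. Next I'll locate the rollers.

```bash
cat >> m.py <<'E'
def rollers(n,lo=(.42,-.2),hi=(.70,.12),zmin=.06,tag=None):
    im,d,c=snap(n,tag);W=world(d,c);z=W[...,2]
    m=orange(im)&(W[...,0]>lo[0])&(W[...,0]<hi[0])&(W[...,1]>lo[1])&(W[...,1]<hi[1])&(z>zmin)
    k,l,st,ce=cv2.connectedComponentsWithStats(cv2.morphologyEx(m.astype(np.uint8),cv2.MORPH_CLOSE,np.ones((3,3))))
    for i in range(1,k):
        if st[i,4]<20: continue
        p=W[(l==i)&m]; rc=cv2.minAreaRect((p[:,:2]*1000).astype(np.float32))
        (x,y),(w,h),a=rc
        if h>w: a+=90
        print(n,st[i],'med',np.median(p,0),'rect',np.round([x,y],1),np.round([max(w,h),min(w,h)],1),'axis',round((a+90)%180-90,1),'z',np.percentile(p[:,2],[5,50,98]))
    return im,W,c
E
python3 - <<'E'
from m import *
rollers('top',tag='t11');rollers('scene',tag='s11')
s=r.sense();print(s['joints'])
delta([.54,-.02,.343],Rdown(3.3))
E
```

```text
top [281 184  21  16 111] med [ 0.6082 -0.0553  0.089 ] rect [609.3 -53.6] [63.  34.2] axis -71.3 z [0.0761 0.089  0.1099]
top [282 199  21  15 117] med [ 0.5585 -0.0574  0.0866] rect [558.8 -57.2] [66.2 34.6] axis -74.7 z [0.0739 0.0866 0.1123]
top [283 216  20  12 114] med [ 0.5084 -0.0643  0.0902] rect [509.3 -60.6] [63.  36.8] axis -88.7 z [0.0769 0.0902 0.1022]
scene [248 209  21  24 171] med [ 0.5139 -0.0606  0.0858] rect [512.9 -63.4] [68.8 33.8] axis -88.7 z [0.0771 0.0858 0.097 ]
scene [265 217  19  24 229] med [ 0.564  -0.064   0.0837] rect [563.5 -61.5] [73.6 34.5] axis -76.6 z [0.0693 0.0837 0.1052]
scene [282 224  16  25 235] med [ 0.6142 -0.064   0.0851] rect [614.1 -60.1] [72.6 33.9] axis -71.5 z [0.0693 0.0851 0.1061]
[ 39.0117  26.9637  25.2114   0.0219 -87.8392  -7.4659]
t 16.3 tcp [0.629  0.3037 0.3448] F [-0.4278  0.263  -0.5539] w 0.496 -> delta [ -0.01  24.52 -22.93] [2.825 0.013 0.039]
```

Rollers sit at about (0.511,-0.062), (0.561,-0.059) and (0.612,-0.057). I'll go over them for a wrist view.

>>> {"fn": "play_rows", "kwargs": {"plan": [[[0,2.5,-2.3,0.3,0,0],[0,6.5,-6,0.75,0,0],[0,10.5,-10,1.2,0,0],[0,14.5,-14,1.65,0,0],[0,18.5,-17.5,2.1,0,0]]]}}

```text
time_s: 16.92
tcp_pos: [0.5609, 0.0556, 0.3399]
ee_rot: [[-0.002, -0.984, -0.18], [-0.0, -0.18, 0.984], [-1.0, 0.002, 0.0]]
wrist_force: [1.4, -0.2, -0.3]
gripper_width: 0.497
```

>>> {"fn": "play_rows", "kwargs": {"plan": [[[1,3,-4,0.35,0,0],[2,4.5,-6.5,0.72,0,0],[4,4.5,-6.5,0.72,0,0],[6,4.5,-6.5,0.72,0,0],[6,4.5,-6.5,0.72,0,0]]]}}

```text
time_s: 17.55
tcp_pos: [0.5282, -0.015, 0.2786]
ee_rot: [[-0.005, -0.998, -0.058], [-0.001, -0.058, 0.998], [-1.0, 0.005, -0.0]]
wrist_force: [0.2, 0.7, -0.2]
gripper_width: 0.498
```

Run:
```python
from m import *
s=r.sense();print(s['tcp_pos'],s['joints'])
rollers('wrist',tag='w12')
```

```text
[ 0.5282 -0.015   0.2786] [ 15.9447  10.6472  -7.3847  -0.0521 -72.2701 -12.6057]
wrist [ 183  116   51   63 1287] med [ 0.609  -0.0614  0.0869] rect [609.6 -58.2] [72.4 38.4] axis -68.3 z [0.0718 0.0869 0.1072]
wrist [ 230  117   41   63 1298] med [ 0.5595 -0.0623  0.0864] rect [559.5 -59.6] [73.1 37.5] axis -76.8 z [0.0706 0.0864 0.1068]
wrist [ 278  121   33   58 1044] med [ 0.5088 -0.0616  0.0866] rect [508.1 -61.9] [66.3 37.1] axis -87.6 z [0.0791 0.0866 0.0985]
```

View pics/w12.png

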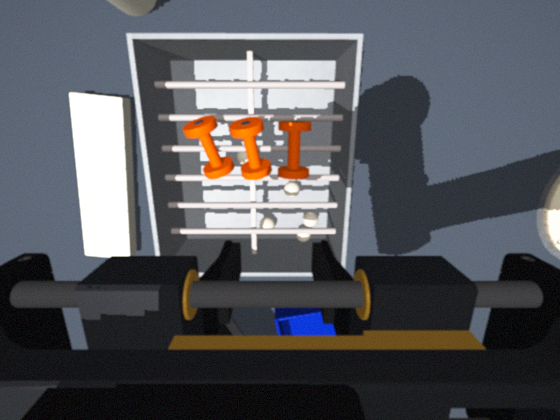

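Run:
```python
from m import *
delta([.509,-.062,.15],Rdown(2.4))
```

```text
t 17.6 tcp [ 0.5292 -0.0149  0.28  ] F [ 0.1871  0.5126 -0.2333] w 0.496 -> delta [13.01  2.26 -4.58] [ 0.095 -0.002 -0.014]
```

>>> {"fn": "play_rows", "kwargs": {"plan": [[[3,0.8,-1.5,0.09,0,0],[6,1.6,-3,0.09,0,0],[9,2.2,-4.6,0.09,0,0],[13,2.2,-4.6,0.09,0,0],[13,2.2,-4.6,0.09,0,0]]], "hand": 0.42}}

```text
time_s: 18.23
tcp_pos: [0.5088, -0.0621, 0.1489]
ee_rot: [[-0.006, -0.999, -0.042], [-0.001, -0.042, 0.999], [-1.0, 0.006, -0.0]]
wrist_force: [0.0, -0.1, 0.5]
gripper_width: 0.421
```

Run:
```python
from m import *
delta([.509,-.062,.073],Rdown(2.4))
rollers('wrist',tag='w13')
```

```text
t 18.23 tcp [ 0.5088 -0.0621  0.1489] F [ 0.0177 -0.1436  0.5066] w 0.421 -> delta [ 7.59 -0.07  0.02] [ 0.003 -0.002 -0.035]
wrist [ 108  175   84   82 2922] med [ 0.608  -0.0681  0.0859] rect [589.6 -58.9] [99.  74.8] axis 2.7 z [0.0703 0.0859 0.1077]
wrist [ 178  175   68   89 2683] med [ 0.5593 -0.076   0.0864] rect [552.4 -61.8] [72.6 53.4] axis -76.3 z [0.0684 0.0864 0.1075]
wrist [ 252  178   48   88 2350] med [ 0.5078 -0.0659  0.0854] rect [508.3 -61.3] [67.7 38. ] axis -87.1 z [0.0711 0.0854 0.0984]
```

View pics/w13.png

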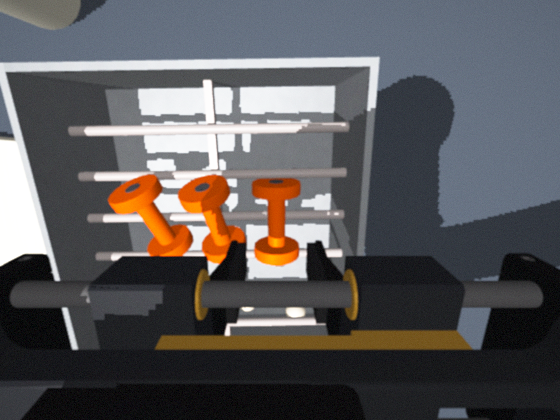

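Roller A lies at columns 252-300, between the fingers (centre about 278). Descending.

>>> {"fn": "play_rows", "kwargs": {"plan": [[[2.5,0,0,0,0,0],[5,0,0,0,0,0],[7,0,0,0,0,0],[7.6,0,0,0,0,0],[7.6,0,0,0,0,0]]]}}

```text
time_s: 18.9
tcp_pos: [0.5116, -0.0615, 0.0759]
ee_rot: [[0.002, -0.999, -0.043], [0.0, -0.043, 0.999], [-1.0, -0.002, 0.0]]
wrist_force: [0.7, -0.2, 0.9]
gripper_width: 0.421
```

>>> {"fn": "play_rows", "kwargs": {"plan": [[[0,0,0,0,0,0],[0,0,0,0,0,0],[0,0,0,0,0,0],[0,0,0,0,0,0],[0,0,0,0,0,0]]], "hand": 0}}

```text
time_s: 19.52
tcp_pos: [0.5103, -0.0618, 0.0748]
ee_rot: [[-0.0, -0.999, -0.043], [0.0, -0.043, 0.999], [-1.0, 0.0, 0.0]]
wrist_force: [-0.8, 0.1, 2.6]
gripper_width: 0.161
```

>>> {"fn": "play_rows", "kwargs": {"plan": [[[-0.5,0,0,0,0,0],[-2,0,0,0,0,0],[-5,0,0,0,0,0],[-8,0,0,0,0,0],[-10,0,0,0,0,0]]]}}

```text
time_s: 20.15
tcp_pos: [0.511, -0.0619, 0.1771]
ee_rot: [[0.003, -0.999, -0.043], [0.0, -0.043, 0.999], [-1.0, -0.003, 0.0]]
wrist_force: [-0.5, 0.1, -1.3]
gripper_width: 0.164
```

Run:
```python
from m import *
im,d,c=snap('scene');cv2.imwrite('pics/s14.png',cv2.resize(im[100:300,180:420],None,fx=2.5,fy=2.5))
delta([.36,.325,.17],Rdown(14))
```

```text
t 20.2 tcp [ 0.5125 -0.062   0.1796] F [1.0139 0.3932 1.0175] w 0.161 -> delta [ 0.85 13.56 39.32] [-1.151 -0.005  0.042]
```

View pics/s14.png

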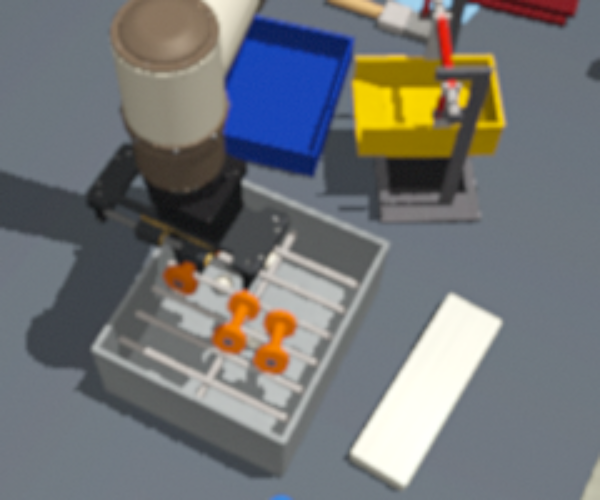

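The roller is held in the fingers at about (180,275). Moving to the bin.

>>> {"fn": "play_rows", "kwargs": {"plan": [[[-0.5,1,3,-0.1,0,0],[-1,2.7,8,-0.25,0,0],[-1,4.4,13,-0.4,0,0],[-1,6.4,18.5,-0.55,0,0],[-1,8.2,24,-0.7,0,0]]]}}

```text
time_s: 20.82
tcp_pos: [0.4172, 0.1758, 0.1851]
ee_rot: [[0.0, -0.986, -0.165], [0.001, -0.165, 0.986], [-1.0, -0.0, 0.001]]
wrist_force: [1.4, 0.8, -1.0]
gripper_width: 0.158
```

Run:
```python
from m import *
delta([.36,.325,.13],Rdown(14))
```

```text
t 20.82 tcp [0.4172 0.1758 0.1851] F [ 1.4059  0.8473 -1.0322] w 0.158 -> delta [ 5.52  3.19 15.65] [-0.452  0.004  0.003]
```

>>> {"fn": "play_rows", "kwargs": {"plan": [[[1,0.8,4,-0.12,0,0],[2,1.6,9,-0.25,0,0],[3,2.4,13,-0.38,0,0],[4,2.7,15.5,-0.45,0,0],[5.5,2.7,15.7,-0.45,0,0]]]}}

```text
time_s: 21.45
tcp_pos: [0.3655, 0.3266, 0.1297]
ee_rot: [[0.0, -0.97, -0.243], [0.002, -0.243, 0.97], [-1.0, -0.001, 0.001]]
wrist_force: [0.6, -0.5, -0.5]
gripper_width: 0.167
```

Run:
```python
from m import *
delta([.365,.327,.03],Rdown(14))
```

```text
t 21.45 tcp [0.3655 0.3266 0.1297] F [ 0.6062 -0.5069 -0.4936] w 0.167 -> delta [9.97 0.05 0.04] [0.009 0.008 0.005]
```

>>> {"fn": "play_rows", "kwargs": {"plan": [[[3,0,0,0,0,0],[6,0,0,0,0,0],[8.5,0,0,0,0,0],[9.9,0,0,0,0,0],[9.9,0,0,0,0,0]]]}}

```text
time_s: 22.08
tcp_pos: [0.3656, 0.3239, 0.03]
ee_rot: [[-0.002, -0.971, -0.24], [-0.002, -0.24, 0.971], [-1.0, 0.002, -0.001]]
wrist_force: [0.4, -0.1, -1.5]
gripper_width: 0.163
```

>>> {"fn": "play_rows", "kwargs": {"plan": [[[0,0,0,0,0,0],[0,0,0,0,0,0],[0,0,0,0,0,0],[-1,0,0,0,0,0],[-4,0,0,0,0,0]]], "hand": 0.3}}

```text
time_s: 22.7
tcp_pos: [0.3651, 0.3241, 0.0707]
ee_rot: [[-0.002, -0.971, -0.241], [-0.003, -0.241, 0.971], [-1.0, 0.003, -0.002]]
wrist_force: [1.0, 1.4, 0.5]
gripper_width: 0.3
```

>>> {"fn": "play_rows", "kwargs": {"plan": [[[-3,0,0,0,0,0],[-6,0,0,0,0,0],[-9,0,0,0,0,0],[-12,0,0,0,0,0],[-14,0,0,0,0,0]]], "hand": 0.42}}

```text
time_s: 23.32
tcp_pos: [0.366, 0.3251, 0.2132]
ee_rot: [[0.001, -0.97, -0.241], [0.003, -0.241, 0.97], [-1.0, -0.002, 0.002]]
wrist_force: [-0.1, -0.1, -0.8]
gripper_width: 0.419
```

Run:
```python
from m import *
rollers('wrist',lo=(.3,.15),hi=(.55,.42),zmin=.0,tag='w15')
rollers('scene')
delta([.53,-.02,.25],Rdown(13))
```

```text
wrist [261 159  31  58 938] med [0.3668 0.322  0.0336] rect [366.2 323.8] [64.9 35.3] axis -75.8 z [0.0244 0.0336 0.0454]
scene [265 217  19  24 227] med [ 0.5642 -0.0664  0.0847] rect [564.3 -61.2] [72.5 35.4] axis -78.1 z [0.0692 0.0847 0.105 ]
scene [282 224  16  25 236] med [ 0.6143 -0.0635  0.0846] rect [612.6 -59. ] [72.1 34.3] axis -69.9 z [0.0697 0.0846 0.1055]
t 23.43 tcp [0.3666 0.326  0.2139] F [-0.8409  0.7493 -0.0532] w 0.421 -> delta [ -3.75  -7.52 -37.5 ] [0.097 0.027 0.026]
```

View pics/w15.png

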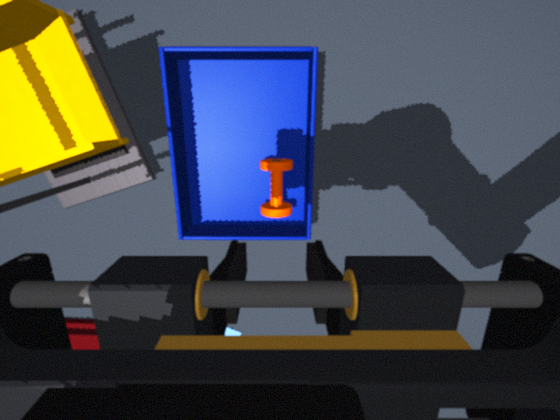

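Roller A lies in the bin at (277,187). Next is roller B.

Run:
```python
from m import *
delta([.56,-.06,.15],Rdown(13.5))
```

```text
t 23.43 tcp [0.3666 0.326  0.2139] F [-0.8409  0.7493 -0.0532] w 0.421 -> delta [  6.24  -9.42 -42.16] [0.047 0.027 0.026]
```

>>> {"fn": "play_rows", "kwargs": {"plan": [[[0,-1.2,-5,0,0,0],[0,-2.3,-10,0,0,0],[0,-3.4,-15,0,0,0],[0,-4.5,-20,0,0,0],[0,-5.6,-25,0,0,0]]]}}

```text
time_s: 24.05
tcp_pos: [0.4803, 0.094, 0.21]
ee_rot: [[-0.001, -0.97, -0.241], [0.0, -0.241, 0.97], [-1.0, 0.001, 0.0]]
wrist_force: [1.0, 0.5, -0.1]
gripper_width: 0.422
```

>>> {"fn": "play_rows", "kwargs": {"plan": [[[0,-1.2,-5,0,0,0],[0,-2.4,-10,0,0,0],[1.5,-3.6,-15,0,0,0],[4,-3.9,-17.1,0,0,0],[5.5,-3.9,-17.1,0,0,0]]]}}

```text
time_s: 24.68
tcp_pos: [0.5584, -0.0622, 0.1531]
ee_rot: [[-0.004, -0.971, -0.238], [0.0, -0.238, 0.971], [-1.0, 0.004, 0.001]]
wrist_force: [-1.0, 0.2, 0.1]
gripper_width: 0.419
```

Run:
```python
from m import *
delta([.56,-.06,.15],Rdown(13.5))
im,W,c=rollers('wrist',tag='w16')
C=np.array([.56,-.06]);a=np.radians(103.5);u=np.array([np.cos(a),np.sin(a)]);n=np.array([np.sin(a),-np.cos(a)])
q=W[...,:2]-C; t=q@u; w=q@n
m=orange(im)&(abs(w)<.03)
for lo in np.arange(-.04,.04,.008):
    k=m&(t>lo)&(t<lo+.008)
    if k.sum()>5: print(round(lo,3),k.sum(),'z',np.percentile(W[k][:,2],[50,95]),'w',np.percentile(w[k],[5,50,95]))
```

```text
t 24.68 tcp [ 0.5584 -0.0622  0.1531] F [-1.0361  0.2327  0.145 ] w 0.419 -> delta [ 0.31 -0.21  0.17] [ 0.027  0.006 -0.023]
wrist [ 180  164   62   89 2701] med [ 0.611  -0.0663  0.0866] rect [607.8 -58.8] [74.  44.2] axis -70.1 z [0.0698 0.0866 0.1073]
wrist [ 250  176   47   88 2625] med [ 0.5603 -0.0621  0.0855] rect [560.2 -59.1] [74.8 37.6] axis -76.6 z [0.0688 0.0855 0.107 ]
-0.04 236 z [0.0795 0.0844] w [-0.014  -0.0004  0.0139]
-0.032 574 z [0.0974 0.1056] w [-0.0163 -0.0001  0.0158]
-0.024 332 z [0.1051 0.1075] w [-0.013  -0.0001  0.0128]
-0.016 56 z [0.1036 0.1633] w [-0.0051  0.0007  0.0248]
-0.008 104 z [0.0872 0.0889] w [-0.005  -0.0001  0.0049]
0.0 102 z [0.0843 0.0862] w [-0.0051  0.0003  0.005 ]
0.008 122 z [0.081  0.0834] w [-0.0044  0.0017  0.0294]
0.016 396 z [0.0709 0.0798] w [-0.0162  0.0008  0.0172]
0.024 525 z [0.0819 0.0883] w [-0.0152  0.0007  0.0165]
0.032 142 z [0.086 0.088] w [-0.0134 -0.0001  0.0131]
```

View pics/w16.png

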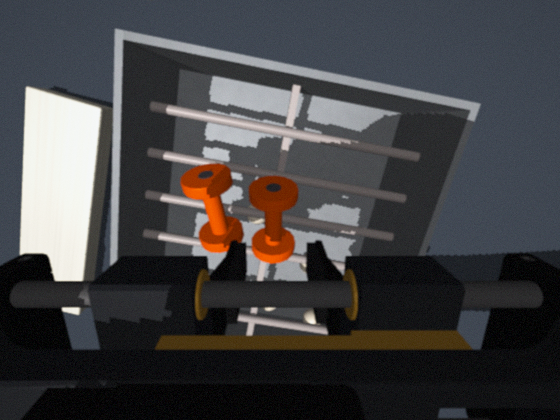

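>>> {"fn": "play_rows", "kwargs": {"plan": [[[2.5,-0.2,-0.1,0.03,0,0],[5,-0.3,-0.2,0.03,0,0],[7.2,-0.3,-0.2,0.03,0,0],[7.9,-0.3,-0.2,0.03,0,0],[7.9,-0.3,-0.2,0.03,0,0]]]}}

```text
time_s: 25.35
tcp_pos: [0.5628, -0.0614, 0.0768]
ee_rot: [[-0.0, -0.971, -0.237], [0.0, -0.237, 0.971], [-1.0, 0.0, 0.0]]
wrist_force: [0.0, 0.3, 0.1]
gripper_width: 0.421
```

>>> {"fn": "play_rows", "kwargs": {"plan": [[[0,0,0,0,0,0],[0,0,0,0,0,0],[0,0,0,0,0,0],[0,0,0,0,0,0],[0,0,0,0,0,0]]], "hand": 0}}

```text
time_s: 25.98
tcp_pos: [0.5628, -0.0621, 0.0769]
ee_rot: [[-0.0, -0.972, -0.236], [0.0, -0.236, 0.972], [-1.0, 0.0, 0.0]]
wrist_force: [-0.9, 0.1, 2.9]
gripper_width: 0.165
```

>>> {"fn": "play_rows", "kwargs": {"plan": [[[-0.5,0,0,0,0,0],[-2,0,0,0,0,0],[-5,0,0,0,0,0],[-9,0,0,0,0,0],[-12,0,0,0,0,0]]]}}

```text
time_s: 26.6
tcp_pos: [0.5634, -0.062, 0.1993]
ee_rot: [[0.002, -0.972, -0.236], [0.0, -0.236, 0.972], [-1.0, -0.002, -0.0]]
wrist_force: [0.4, -0.4, -1.0]
gripper_width: 0.164
```

Run:
```python
from m import *
im,d,c=snap('scene');cv2.imwrite('pics/s17.png',cv2.resize(im[100:300,180:420],None,fx=2.5,fy=2.5))
a=np.radians(14)
p=np.array([.4155,.288])+np.array([[np.cos(a),-np.sin(a)],[np.sin(a),np.cos(a)]])@np.array([-.04,-.05]);print(p)
delta([p[0],p[1],.13],Rdown(14))
```

```text
[0.3888 0.2298]
t 26.65 tcp [ 0.5657 -0.0622  0.2037] F [ 0.8398 -0.029   2.1647] w 0.161 -> delta [ 7.18 10.33 32.58] [-0.028 -0.015  0.057]
```

View pics/s17.png

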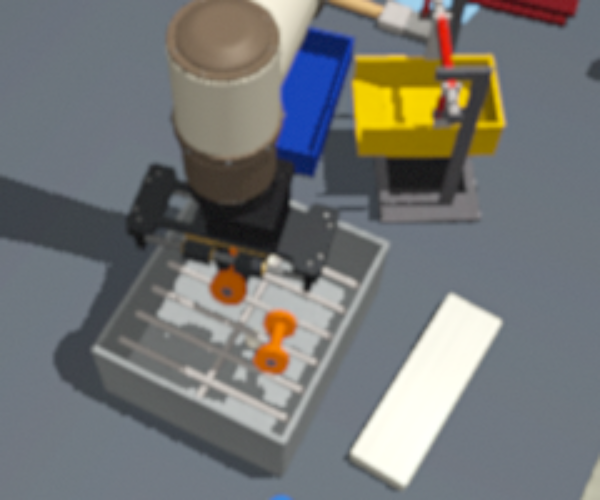

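>>> {"fn": "play_rows", "kwargs": {"plan": [[[0,1,3,0,0,0],[0,2.7,8,0,0,0],[0,4.4,13.5,0,0,0],[0,6.2,19,0,0,0],[0,7.9,25,0,0,0]]]}}

```text
time_s: 27.28
tcp_pos: [0.4261, 0.1636, 0.1974]
ee_rot: [[0.001, -0.972, -0.235], [0.001, -0.235, 0.972], [-1.0, -0.001, 0.001]]
wrist_force: [1.7, 1.5, -1.0]
gripper_width: 0.162
```

Run:
```python
from m import *
delta([.3888,.2298,.03],Rdown(14))
```

```text
t 27.27 tcp [0.4261 0.1636 0.1974] F [ 1.6956  1.4912 -0.991 ] w 0.162 -> delta [16.74  2.09  7.29] [-0.039  0.006  0.007]
```

>>> {"fn": "play_rows", "kwargs": {"plan": [[[1,1,3.5,0,0,0],[3,2,7.2,-0.04,0,0],[7,2.1,7.3,-0.04,0,0],[11,2.1,7.3,-0.04,0,0],[11,2.1,7.3,-0.04,0,0]]]}}

```text
time_s: 27.9
tcp_pos: [0.3878, 0.2268, 0.0849]
ee_rot: [[-0.005, -0.97, -0.243], [-0.005, -0.243, 0.97], [-1.0, 0.006, -0.003]]
wrist_force: [0.3, 0.0, -0.9]
gripper_width: 0.163
```

>>> {"fn": "play_rows", "kwargs": {"plan": [[[2,0,0,0,0,0],[3.5,0,0,0,0,0],[4.8,0,0,0,0,0],[5.1,0,0,0,0,0],[5.1,0,0,0,0,0]]]}}

```text
time_s: 28.52
tcp_pos: [0.3898, 0.2286, 0.0362]
ee_rot: [[0.0, -0.97, -0.243], [0.001, -0.243, 0.97], [-1.0, -0.0, 0.001]]
wrist_force: [0.4, 0.5, -0.4]
gripper_width: 0.163
```

>>> {"fn": "play_rows", "kwargs": {"plan": [[[0,0,0,0,0,0],[0,0,0,0,0,0],[0,0,0,0,0,0],[-1,0,0,0,0,0],[-4,0,0,0,0,0]]], "hand": 0.3}}

```text
time_s: 29.15
tcp_pos: [0.3887, 0.2275, 0.0756]
ee_rot: [[-0.003, -0.97, -0.243], [-0.003, -0.243, 0.97], [-1.0, 0.003, -0.002]]
wrist_force: [0.8, 0.5, -0.1]
gripper_width: 0.303
```

>>> {"fn": "play_rows", "kwargs": {"plan": [[[-3,0,0,0,0,0],[-6,0,0,0,0,0],[-9,0,0,0,0,0],[-12,0,0,0,0,0],[-14,0,0,0,0,0]]], "hand": 0.42}}

```text
time_s: 29.78
tcp_pos: [0.3896, 0.2284, 0.218]
ee_rot: [[0.001, -0.97, -0.243], [0.002, -0.243, 0.97], [-1.0, -0.002, 0.002]]
wrist_force: [-0.5, 0.6, 1.0]
gripper_width: 0.42
```

Run:
```python
from m import *
rollers('wrist',lo=(.3,.15),hi=(.55,.42),zmin=.0,tag='w18')
rollers('scene')
delta([.611,-.058,.15],Rdown(19.5))
```

```text
wrist [261 155  31  56 895] med [0.3916 0.2203 0.0338] rect [391.2 221.7] [64.7 35.5] axis -75.7 z [0.0258 0.0338 0.0454]
wrist [262 232  28  50 812] med [0.3671 0.3158 0.0321] rect [378.5 274.2] [159.8  35.5] axis -76.8 z [0.0151 0.0321 0.0447]
scene [282 224  16  25 235] med [ 0.6141 -0.0639  0.0845] rect [613.2 -60.1] [72.7 33.8] axis -69.9 z [0.0699 0.0845 0.1054]
t 29.88 tcp [0.3905 0.2292 0.2186] F [-0.208   0.3485 -0.0535] w 0.417 -> delta [  6.81 -14.38 -33.24] [-0.543  0.019  0.03 ]
```

View pics/w18.png

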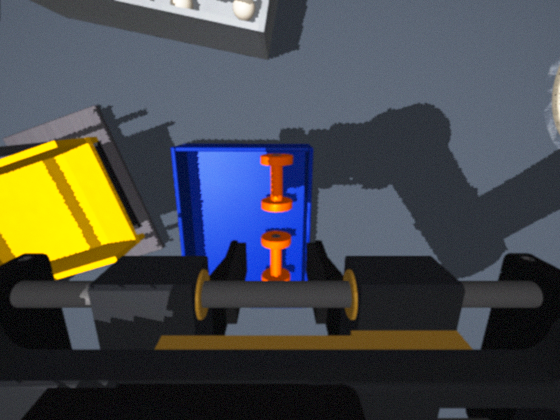

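Two rollers lie in the bin at (277,182) and (277,257). Roller C is still at about (0.611,-0.058).

>>> {"fn": "play_rows", "kwargs": {"plan": [[[0,-2,-4.5,0,0,0],[0,-4,-9.5,-0.1,0,0],[0,-6,-14.5,-0.2,0,0],[0,-8.2,-19.5,-0.3,0,0],[0,-10.4,-24.5,-0.4,0,0]]]}}

```text
time_s: 30.5
tcp_pos: [0.5501, 0.0142, 0.2146]
ee_rot: [[-0.002, -0.951, -0.31], [0.0, -0.31, 0.951], [-1.0, 0.002, 0.001]]
wrist_force: [0.5, 1.1, -0.1]
gripper_width: 0.417
```

Run:
```python
from m import *
delta([.611,-.058,.15],Rdown(19.5))
```

```text
t 30.5 tcp [0.5501 0.0142 0.2146] F [ 0.5333  1.0895 -0.0799] w 0.417 -> delta [ 6.45 -3.56 -8.76] [-0.142  0.004 -0.011]
```

>>> {"fn": "play_rows", "kwargs": {"plan": [[[0.5,-1.4,-3.5,-0.1,0,0],[2,-2.8,-7,-0.14,0,0],[4,-3.6,-8.7,-0.14,0,0],[6.4,-3.6,-8.7,-0.14,0,0],[6.4,-3.6,-8.7,-0.14,0,0]]]}}

```text
time_s: 31.12
tcp_pos: [0.6088, -0.0562, 0.1483]
ee_rot: [[-0.008, -0.943, -0.332], [-0.0, -0.332, 0.943], [-1.0, 0.007, 0.002]]
wrist_force: [-0.4, -0.2, -0.0]
gripper_width: 0.417
```

Run:
```python
from m import *
im,W,c=rollers('wrist',tag='w19')
C=np.array([.611,-.059]);a=np.radians(109.5);u=np.array([np.cos(a),np.sin(a)]);n=np.array([np.sin(a),-np.cos(a)])
q=W[...,:2]-C; t=q@u; w=q@n
m=orange(im)&(abs(w)<.03)
for lo in np.arange(-.04,.04,.008):
    k=m&(t>lo)&(t<lo+.008)
    if k.sum()>5: print(round(lo,3),k.sum(),'z',np.percentile(W[k][:,2],[50,95]),'w',np.percentile(w[k],[5,50,95]))
g=C-u*.003;delta([g[0],g[1],.0745],Rdown(19.5))
```

```text
wrist [ 249  172   49   89 2368] med [ 0.6106 -0.0563  0.0873] rect [610.8 -57.6] [73.8 37.4] axis -69.7 z [0.0738 0.0873 0.1078]
-0.04 59 z [0.0786 0.0821] w [-0.0125 -0.0027  0.0134]
-0.032 289 z [0.0975 0.1052] w [-0.0162 -0.0009  0.015 ]
-0.024 334 z [0.1061 0.1081] w [-0.0113  0.0002  0.0116]
-0.016 61 z [0.1044 0.106 ] w [-0.0053 -0.0001  0.0058]
-0.008 101 z [0.0882 0.0896] w [-0.0042 -0.0001  0.0047]
0.0 95 z [0.0851 0.087 ] w [-0.0042 -0.0001  0.0048]
0.008 90 z [0.0824 0.0845] w [-0.0043 -0.0001  0.005 ]
0.016 179 z [0.0741 0.0811] w [-0.0161 -0.      0.0167]
0.024 383 z [0.0833 0.0892] w [-0.0137  0.0025  0.0156]
0.032 174 z [0.0863 0.0887] w [-0.0141 -0.0004  0.0137]
t 31.18 tcp [ 0.6101 -0.056   0.1503] F [-0.9127  0.693   0.3608] w 0.418 -> delta [ 7.58 -0.01 -0.62] [-0.006  0.005 -0.02 ]
```

View pics/w19.png

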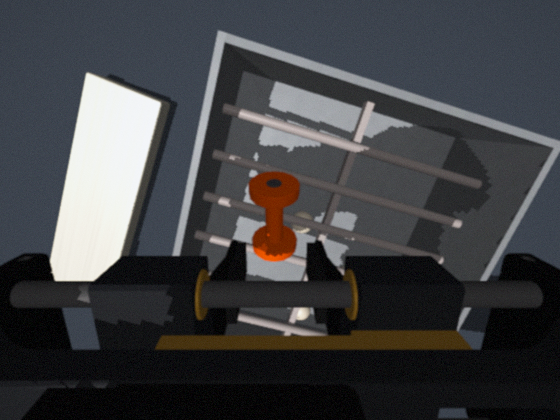

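>>> {"fn": "play_rows", "kwargs": {"plan": [[[2.5,0,-0.3,0,0,0],[5,0,-0.4,0,0,0],[7,0,-0.4,0,0,0],[7.6,0,-0.4,0,0,0],[7.6,0,-0.4,0,0,0]]]}}

```text
time_s: 31.8
tcp_pos: [0.6127, -0.0593, 0.0764]
ee_rot: [[0.001, -0.943, -0.334], [0.0, -0.334, 0.943], [-1.0, -0.001, -0.0]]
wrist_force: [0.6, -1.4, 0.7]
gripper_width: 0.423
```

>>> {"fn": "play_rows", "kwargs": {"plan": [[[0,0,0,0,0,0],[0,0,0,0,0,0],[0,0,0,0,0,0],[0,0,0,0,0,0],[0,0,0,0,0,0]]], "hand": 0}}

```text
time_s: 32.42
tcp_pos: [0.6125, -0.0595, 0.076]
ee_rot: [[0.0, -0.943, -0.333], [0.0, -0.333, 0.943], [-1.0, -0.0, 0.0]]
wrist_force: [-0.5, 0.5, 2.2]
gripper_width: 0.159
```

>>> {"fn": "play_rows", "kwargs": {"plan": [[[-0.5,0,0,0,0,0],[-2,0,0,0,0,0],[-5,0,0,0,0,0],[-9,0,0,0,0,0],[-13,0,0,0,0,0]]]}}

```text
time_s: 33.05
tcp_pos: [0.6121, -0.0596, 0.2075]
ee_rot: [[-0.0, -0.943, -0.333], [0.0, -0.333, 0.943], [-1.0, 0.0, 0.0]]
wrist_force: [0.4, -0.1, -1.1]
gripper_width: 0.158
```

Run:
```python
from m import *
im,d,c=snap('top');cv2.imwrite('pics/t20.png',cv2.resize(im[140:280,140:420],None,fx=2.5,fy=2.5))
a=np.radians(14)
p=np.array([.4155,.288])+np.array([[np.cos(a),-np.sin(a)],[np.sin(a),np.cos(a)]])@np.array([.012,-.055]);print(p)
delta([p[0],p[1],.2],Rdown(14))
rollers('wrist',lo=(.3,.1),hi=(.55,.42),zmin=.0); rollers('scene',lo=(.3,.1),hi=(.55,.42),zmin=0)
```

```text
[0.4404 0.2375]
t 33.1 tcp [ 0.6155 -0.06    0.2144] F [2.5297 0.3057 5.0545] w 0.161 -> delta [ 1.21  6.57 33.89] [ 0.552 -0.024  0.063]
```

View pics/t20.png

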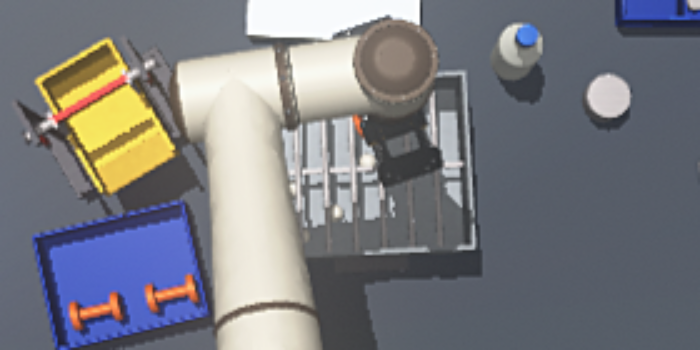

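Run:
```python
from m import *
a=np.radians(14)
p=np.array([.4155,.288])+np.array([[np.cos(a),-np.sin(a)],[np.sin(a),np.cos(a)]])@np.array([.022,-.002]);print(p)
grasp_path([.1,.2,.3,.4,.5,1],[p[0],p[1],.235],Rdown(104))
```

```text
[0.4373 0.2914]
t 33.2 tcp [ 0.6137 -0.0594  0.2093] bar [ 0.6136 -0.0594  0.2283] J [  9.4945  21.5637  -2.2444   0.0068 -65.8207   9.9621] F [-0.6873 -0.627  -2.2987] w 0.16
0.1 [-0.08  0.49  3.9 ] [-0.85 -0.    0.  ]
0.2 [-0.15  0.99  7.79] [-1.69 -0.01  0.  ]
0.3 [-0.23  1.48 11.69] [-2.54 -0.01  0.01]
0.4 [-0.3   1.98 15.58] [-3.38 -0.01  0.01]
0.5 [-0.38  2.47 19.48] [-4.23 -0.02  0.01]
1 [-0.75  4.94 38.95] [-8.45 -0.03  0.02]
```

>>> {"fn": "play_rows", "kwargs": {"plan": [[[0,0.5,3.5,-0.7,0,0],[-0.2,1,7.8,-1.6,0,0],[-0.3,1.5,11.7,-2.5,0,0],[-0.4,2,15.6,-3.4,0,0],[-0.5,2.5,19.5,-4.2,0,0]]]}}

```text
time_s: 33.83
tcp_pos: [0.5223, 0.1168, 0.2097]
ee_rot: [[-0.003, -0.474, -0.881], [-0.0, -0.881, 0.474], [-1.0, 0.002, 0.002]]
wrist_force: [0.5, -0.5, -1.4]
gripper_width: 0.164
```

Run:
```python
from m import *
grasp_path([.2,.4,.6,.8,1],[.4373,.2914,.2],Rdown(104))
```

```text
t 33.83 tcp [0.5223 0.1168 0.2097] bar [0.5224 0.1168 0.2287] J [ 29.9451  13.9756 -13.1741  -0.0598 -62.9932  31.7856] F [ 0.476  -0.5183 -1.3738] w 0.164
0.2 [ 0.58 -2.27  3.15] [-0.85  0.   -0.  ]
0.4 [ 1.15 -4.54  6.3 ] [-1.69  0.01 -0.  ]
0.6 [ 1.73 -6.81  9.45] [-2.54  0.01 -0.  ]
0.8 [ 2.31 -9.08 12.61] [-3.38  0.01 -0.  ]
1 [  2.88 -11.35  15.76] [-4.23  0.01 -0.  ]
```

>>> {"fn": "play_rows", "kwargs": {"plan": [[[0,-2.3,3.2,-0.85,0,0],[0,-4.5,6.3,-1.7,0,0],[0,-6.8,9.5,-2.55,0,0],[1,-9.1,12.6,-3.4,0,0],[2,-11.3,15.8,-4.23,0,0]]]}}

```text
time_s: 34.45
tcp_pos: [0.4378, 0.2914, 0.1897]
ee_rot: [[-0.002, 0.242, -0.97], [-0.001, -0.97, -0.242], [-1.0, 0.0, 0.002]]
wrist_force: [1.5, -0.0, -0.4]
gripper_width: 0.164
```

Run:
```python
from m import *
delta([.4373,.2914,.036],Rdown(104))
rollers('scene',lo=(.3,.1),hi=(.55,.42),zmin=0,tag='s21')
```

```text
t 34.45 tcp [0.4378 0.2914 0.1897] F [ 1.5122 -0.0342 -0.3523] w 0.164 -> delta [15.37 -0.02  0.02] [ 0.001  0.012 -0.002]
scene [305  99   5  11  51] med [0.4686 0.2905 0.2037] rect [476.6 267. ] [98.8 11.5] axis -71.6 z [0.1899 0.2037 0.2909]
scene [277 114  15  21 151] med [0.3703 0.3296 0.0308] rect [367.  332.6] [93.4 33.7] axis -74.6 z [0.0135 0.0308 0.0435]
scene [269 137  14  17 114] med [0.3944 0.2384 0.032 ] rect [394.6 221. ] [67.5 33.6] axis -78.8 z [0.0195 0.032  0.0439]
```

View pics/s21.png

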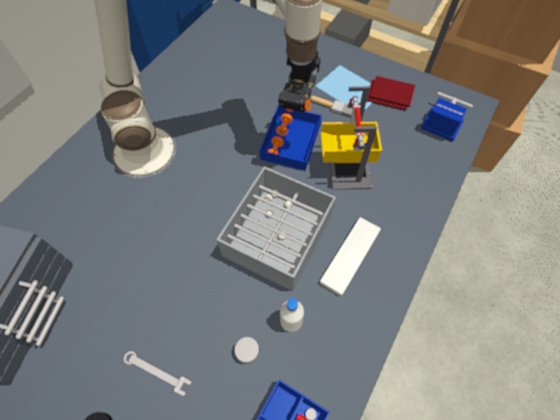

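Roller C is held over the bin and the grate is clear of rollers. Lowering.

>>> {"fn": "play_rows", "kwargs": {"plan": [[[3,0,0,0,0,0],[6,0,0,0,0,0],[9,0,0,0,0,0],[11,0,0,0,0,0],[12.5,0,0,0,0,0]]]}}

```text
time_s: 35.12
tcp_pos: [0.4384, 0.29, 0.0641]
ee_rot: [[-0.002, 0.237, -0.971], [-0.002, -0.971, -0.237], [-1.0, 0.001, 0.003]]
wrist_force: [-0.4, -0.9, -1.2]
gripper_width: 0.16
```

>>> {"fn": "play_rows", "kwargs": {"plan": [[[1,0,0,0,0,0],[2,0,0,0,0,0],[2.6,0,0,0,0,0],[2.6,0,0,0,0,0],[2.6,0,0,0,0,0]]]}}

```text
time_s: 35.75
tcp_pos: [0.4392, 0.2911, 0.0401]
ee_rot: [[0.0, 0.238, -0.971], [0.001, -0.971, -0.238], [-1.0, -0.001, -0.0]]
wrist_force: [0.2, 0.2, -1.3]
gripper_width: 0.162
```

>>> {"fn": "play_rows", "kwargs": {"plan": [[[0,0,0,0,0,0],[0,0,0,0,0,0],[0,0,0,0,0,0],[-1,0,0,0,0,0],[-4,0,0,0,0,0]]], "hand": 0.35}}

```text
time_s: 36.38
tcp_pos: [0.4382, 0.29, 0.0793]
ee_rot: [[-0.003, 0.238, -0.971], [-0.003, -0.971, -0.238], [-1.0, 0.002, 0.003]]
wrist_force: [1.0, 0.6, 0.3]
gripper_width: 0.343
```

>>> {"fn": "play_rows", "kwargs": {"plan": [[[-4,0,0,0,0,0],[-8,0,0,0,0,0],[-12,0,0,0,0,0],[-17,0,0,0,0,0],[-21,0,0,0,0,0]]]}}

```text
time_s: 37.0
tcp_pos: [0.4391, 0.2907, 0.2928]
ee_rot: [[0.002, 0.238, -0.971], [0.002, -0.971, -0.238], [-1.0, -0.002, -0.002]]
wrist_force: [0.7, 0.7, -0.4]
gripper_width: 0.347
```

Run:
```python
from m import *
print(r.sense()['tcp_pos'],r.sense()['time_s'])
im,W,c=rollers('scene',lo=(.3,.1),hi=(.55,.42),zmin=0,tag='s22')
a=np.radians(3.3);q=(W[...,:2]-np.array([.5605,-.042]))@np.array([[np.cos(a),-np.sin(a)],[np.sin(a),np.cos(a)]])
cv2.imwrite('pics/s22.png',cv2.resize(im[80:300,180:420],None,fx=2.5,fy=2.5,interpolation=cv2.INTER_CUBIC))
rollers('wrist',lo=(.3,.1),hi=(.55,.42),zmin=0,tag='w22')
im,d,c=snap('top');cv2.imwrite('pics/t22.png',cv2.resize(im[130:290,120:340],None,fx=3.2,fy=3.2,interpolation=cv2.INTER_CUBIC))
```

```text
[0.4391 0.2907 0.2928] 37.0
scene [277 114  15  21 154] med [0.37   0.3293 0.031 ] rect [367.7 331.2] [94.4 35.2] axis -73.1 z [0.0149 0.031  0.0446]
scene [289 133  21  14 113] med [0.4478 0.2857 0.0315] rect [449.9 285.2] [64.4 31.7] axis 13.2 z [0.0225 0.0315 0.043 ]
scene [269 137  14  17 100] med [0.394  0.2389 0.0319] rect [393.3 221.7] [67.1 29.8] axis -80.8 z [0.0197 0.0319 0.0453]
wrist [265 152  25  47 642] med [0.4431 0.292  0.034 ] rect [445.3 292.3] [66.3 35.1] axis 14.5 z [0.0278 0.034  0.0456]
wrist [223 207  44  23 385] med [0.3687 0.33   0.0329] rect [368.8 324.9] [64.9 33.1] axis -76.2 z [0.0258 0.0329 0.0456]
wrist [292 207  44  23 409] med [0.394  0.215  0.0333] rect [392.9 219.3] [72.  36.5] axis -75.9 z [0.0278 0.0333 0.0456]
```

View pics/s22.png

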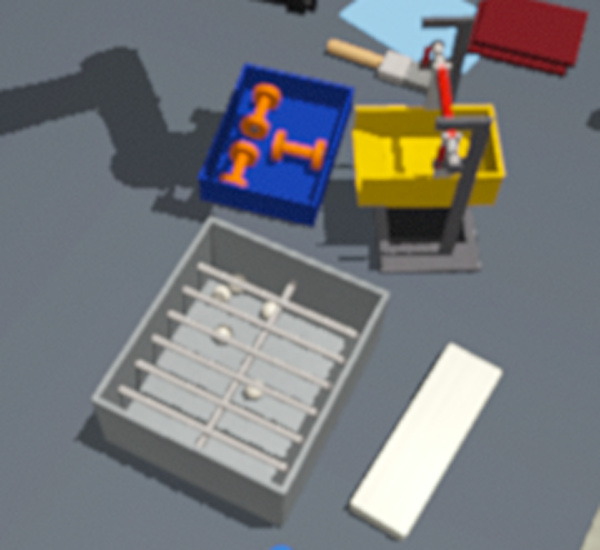

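View pics/w22.png

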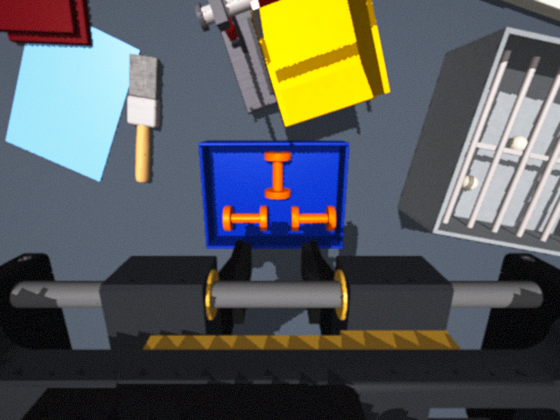

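View pics/t22.png

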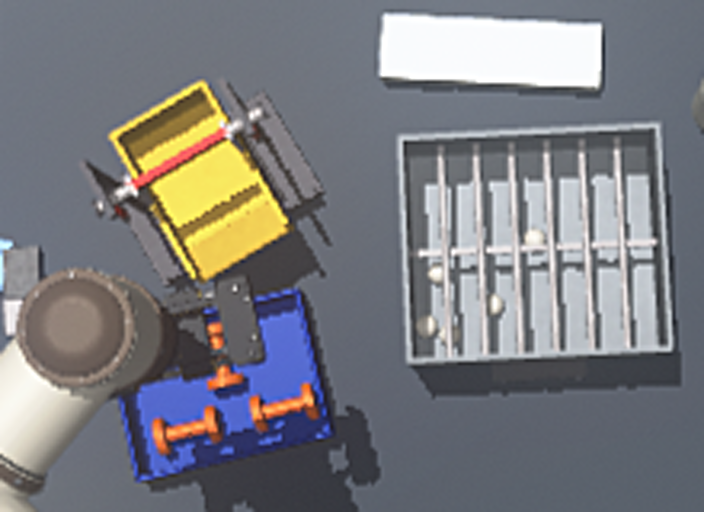

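All three rollers are in the bin, the tote hangs in both hooks, and the scene view shows five balls at (220,292), (237,283), (270,310), (222,333) and (253,390). I'll check the ball heights.

Run:
```python
from m import *
for n in('scene','top'):
    im,d,c=snap(n);W=world(d,c);h=hsv(im)
    a=np.radians(3.3);q=(W[...,:2]-np.array([.5605,-.042]))@np.array([[np.cos(a),-np.sin(a)],[np.sin(a),np.cos(a)]])
    m=(abs(q[...,0])<.11)&(abs(q[...,1])<.128)
    z=W[...,2]
    b=m&(z>.012)&(z<.034)
    k,l,st,ce=cv2.connectedComponentsWithStats(b.astype(np.uint8))
    for i in range(1,k):
        if st[i,4]>=8: p=W[l==i];print(n,st[i],np.round(np.median(p,0),3),'zmax',round(p[:,2].max(),3))
    print(n,'px above grate tops',(m&(z>.082)&(abs(q[...,0])<.1)&(abs(q[...,1])<.115)).sum())
```

```text
scene [272 188  10   6  18] [0.485 0.077 0.024] zmax 0.031
scene [264 194  13   8  55] [0.479 0.045 0.021] zmax 0.029
scene [284 201   7   7  30] [0.538 0.052 0.023] zmax 0.03
scene [266 210   7   6  26] [0.506 0.001 0.024] zmax 0.03
scene [278 235   7   5  23] [ 0.58  -0.053  0.021] zmax 0.028
scene px above grate tops 0
top [283 202   8   5  31] [ 0.574 -0.043  0.024] zmax 0.033
top [251 212   8   7  30] [0.536 0.064 0.023] zmax 0.033
top [272 222   7   7  32] [0.501 0.001 0.025] zmax 0.034
top [251 229   8   8  44] [0.477 0.069 0.025] zmax 0.033
top [261 231   3   7  11] [0.47  0.041 0.023] zmax 0.032
top px above grate tops 2
```

All five balls rest on the box floor with their tops at about 29 mm, and nothing is left on the grate. The gripper is clear of everything, so I'm handing in.

Run:
```python
from m import *
s=r.sense();print(s['time_s'],s['wrist_force'],abs(s['joint_velocities']).max())
print(r.finish_job())
```

```text
37.25 [ 0.0334 -0.5305 -0.2341] 1.29295099826018
the job is handed in; nothing more can be done
None
```

The job is done and handed in at about 37 s, well inside the 208 s limit. No verdict came back.

- **Tipping:** I lifted the tote by its bar, carried it to the separator and tipped it to about 50°. All three rollers stayed on the grate. All five balls fell through and rest on the box floor, with tops measured at about 30 mm. The grate was clear at the end.
- **Hanging:** The tote went in sideways under the guards and was lowered into both hooks. After release the top of the bar measured 220 mm, which puts its axis at the home height of 211 mm. Views after I backed off show both ends in the throats.
- **Rollers:** I picked up each one by the waist and laid it in the blue bin. The last wrist and scene views show all three there, separate from each other. The gripper ended about 0.24 m above the bin, touching nothing.

**What did not go exactly to plan:**
- The bar slipped about 5–7 mm in the fingers before hanging. I measured this and allowed for it.
- At the end of the tip, joint 5 came up against its range limit (it read -9.21° against -9.14°). That pulled the tool a few centimetres up and sideways, with no contact.
- The scene and top cameras disagreed by 4–6 mm, so I used the wrist view to settle positions where it mattered.
- The last scene and top views show the bystanders I could see where they were, but I did not measure them again.

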